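Drain the spent battery packs in the recycling cupboard

ROBOT

A 6-joint arm with a two-finger parallel gripper is mounted at the origin on the work surface. World frame = base frame: x ahead of the robot, y to its left, z up, the work surface at z = 0. Lengths are in mm, angles in degrees, forces in N, time in s.
With the tool pointing down it reaches from about 350 to 775 mm from the base axis. Payload 5.5 kg.
Tool frame: the origin (TCP) lies midway between the tips of the shut fingers; the grasp point (between the pads) lies 19 mm behind it; z points along the fingers, y is the direction in which the jaws open and shut (so a half turn about z gives the same grasp; the last joint's range is limited). The gripper opens to 85 mm and grips with 20 to 120 N. Pads are 22 mm wide; open, the fingers measure 114 mm over their backs; the gripper's body (76 mm by 85 mm) begins 54 mm behind the grasp point. The pads swing forward as they close: fully open they stand 13 mm farther back than shut.
Start: joints at [67.804, 17.945, 2.641, 74.691, 0, 82.002], TCP at [141.054, 557.473, 231.323] pointing down, gripper open.
Joint ranges: [-158.12, 158.12], [-49.38, 96.58], [-58.88, 72.47], [-126.05, 133.96], [-84.25, 85.87], [-180, 180]. Speed limits (degrees/s): [147.25, 147.25, 180, 180, 180, 180].

INTERFACE

Orientations are given as [roll, pitch, yaw] about the fixed x, y, z axes, in that order (R = Rz(yaw) Ry(pitch) Rx(roll)).
In Python, from station import manip, viewer, order gives the robot as it stands.
- The arm moves only by the tool carry_out, never from a script. Its argument "moves" is a list of rows, each a list of 6 numbers: the shift along the world's x, y, z in units of 0.03 m (1.0 is 0.03 m), then the turn, a rotation vector about the world's x, y, z in units of 0.1 rad (1.0 is 0.1 rad). A call has 1 to 8 rows; each row shifts and turns the pose as measured when the row begins; what a row does not reach is not made up. A row lasts 1/12 s, in which the tool goes at most 41.7 mm and 7.16 degrees, less where a joint would pass 70% of its speed; a pose out of reach is approached as far as the arm can. A call with a number of a shift or a turn outside -1 to 1 is refused whole. A call with a gripper value outside its range is refused whole. "fingers" is the closure, from 0 (fully open) to 1 (shut), set as the call begins (left out, the last holds). The fingers move at their own pace and stop on an object; the grip force is fixed at half the most. Time passes only in rows, so rows that do not move let the fingers close. It gives the time, the measured TCP pose, the force and the opening at its end, in the units of the state.
- manip.read_state(): the state, without advancing time (a new reading comes with each control period).
- viewer.snapshot(name): name is "side" or "top"; returns a dict with "pixels" (384x512x3 uint8, red, green, blue), "fx", "fy", "cx", "cy" (pixels), "R" (3x3) and "t" (3): a world point X has camera coordinates R X + t. Camera axes: x right, y down, z forward; pixel columns grow to the right and rows downward; lengths in mm; the calibration is good to about 2 mm. A picture is of the moment at which its call begins. There is no depth.
- order.job_done(): hands the job in, once; it reports no verdict.
The state is a dict: "time": time; "q": joint angles; "joint_vel": joint speeds; "joint_torque": joint torques, N m; "position": TCP position; "ee_rot": TCP orientation; "ft_force": force on the tool from outside, world axes, zero at the start; "ft_torque": the same for the moment, N m; "grip_width": finger opening in mm.
Only numpy, scipy, OpenCV 4.12 (cv2) and the standard library are available. Lean on these libraries where they do the work, as an engineer would, in place of code of your own. Each camera call takes 0.05 s, during which the arm holds its last target.

TASK

The spent battery packs have to be drained before they go to recycling. First turn the selector dial to the white off mark; then seat every blue pack flat and square in a cradle pocket of its own, then slide the red isolator key nose first fully home into the slot of the control unit, and last turn the dial to the green mark. Leave the bottle, flask, jar and crushed can standing where they are.

Things in the scene. Friction and masses are not known exactly. Their poses are not given: they have to be found in the camera images.
- cradle: Grey fixed discharge cradle, a flat block 84 (x) x 290 (y) x 16 high mm on the tray floor, with five open-topped rectangular pockets in a row along its y. Origin: centre of its underside. It may stand to the left or to the right of the control unit, a little turned.
- pocket0 (a point): Centre of the floor of cradle pocket 0 (pockets 0 to 4 go from the cradle's -y end to its +y end, pitch 54 mm). Pocket 56 mm along the cradle's x, 40 mm along its y, 12 mm deep; the floor is 4 mm and the rim 16 mm above the tray floor; 14 mm of wall between pockets. Axes as the cradle.
- pocket1 (a point): Centre of the floor of cradle pocket 1 (pockets 0 to 4 go from the cradle's -y end to its +y end, pitch 54 mm). Pocket 56 mm along the cradle's x, 40 mm along its y, 12 mm deep; the floor is 4 mm and the rim 16 mm above the tray floor; 14 mm of wall between pockets. Axes as the cradle.
- pocket2 (a point): Centre of the floor of cradle pocket 2 (pockets 0 to 4 go from the cradle's -y end to its +y end, pitch 54 mm). Pocket 56 mm along the cradle's x, 40 mm along its y, 12 mm deep; the floor is 4 mm and the rim 16 mm above the tray floor; 14 mm of wall between pockets. Axes as the cradle.
- pocket3 (a point): Centre of the floor of cradle pocket 3 (pockets 0 to 4 go from the cradle's -y end to its +y end, pitch 54 mm). Pocket 56 mm along the cradle's x, 40 mm along its y, 12 mm deep; the floor is 4 mm and the rim 16 mm above the tray floor; 14 mm of wall between pockets. Axes as the cradle.
- pocket4 (a point): Centre of the floor of cradle pocket 4 (pockets 0 to 4 go from the cradle's -y end to its +y end, pitch 54 mm). Pocket 56 mm along the cradle's x, 40 mm along its y, 12 mm deep; the floor is 4 mm and the rim 16 mm above the tray floor; 14 mm of wall between pockets. Axes as the cradle.
- pack0: Blue spent battery pack, rigid block 52 (its x) x 36 (its y) x 34 high (z) mm, about 0.12 kg, two thin brass strips on top; starts flat on the tray. Origin: centre of its underside. Any pack fits any pocket, either way round (2 mm play each side), and then stands 22 mm out of the cradle. Three to five packs are present; None if absent.
- pack1: Blue spent battery pack, rigid block 52 (its x) x 36 (its y) x 34 high (z) mm, about 0.12 kg, two thin brass strips on top; starts flat on the tray. Origin: centre of its underside. Any pack fits any pocket, either way round (2 mm play each side), and then stands 22 mm out of the cradle. Three to five packs are present; None if absent.
- pack2: Blue spent battery pack, rigid block 52 (its x) x 36 (its y) x 34 high (z) mm, about 0.12 kg, two thin brass strips on top; starts flat on the tray. Origin: centre of its underside. Any pack fits any pocket, either way round (2 mm play each side), and then stands 22 mm out of the cradle. Three to five packs are present; None if absent.
- pack3: Blue spent battery pack, rigid block 52 (its x) x 36 (its y) x 34 high (z) mm, about 0.12 kg, two thin brass strips on top; starts flat on the tray. Origin: centre of its underside. Any pack fits any pocket, either way round (2 mm play each side), and then stands 22 mm out of the cradle. Three to five packs are present; None if absent.
- pack4: Blue spent battery pack, rigid block 52 (its x) x 36 (its y) x 34 high (z) mm, about 0.12 kg, two thin brass strips on top; starts flat on the tray. Origin: centre of its underside. Any pack fits any pocket, either way round (2 mm play each side), and then stands 22 mm out of the cradle. Three to five packs are present; None if absent.
- control: Grey fixed control unit, box 130 (x) x 100 (y) x 36 high mm. Origin: centre of its underside. Its front (-x side, towards the robot) has a red-edged letterbox slot at tray-floor level; the dial is on top.
- slot_mouth (a point): Middle of the slot's mouth, at floor level on the control unit's front face. Slot 55 mm wide (y), open from the tray floor up to 10 mm, running 47 mm deep along the unit's +x. Axes as the control unit.
- slot_end (a point): Middle of the slot's closed inner end, at floor level, 47 mm along +x from slot_mouth; the key's nose touches here when it is fully home. Axes as the control unit.
- key: Red loose isolator key, 0.09 kg: flat plate 90 (its x) x 50 (y) x 5 mm lying on the tray, with an upright grip fin 36 (x) x 10 (y) x 40 high mm on it, centred at x = -25 mm, top 45 mm above the tray. Origin: centre of the plate's underside; +x points to the nose that enters the slot. 47 mm of the plate goes into the slot; the fin stays outside.
- key_nose (a point): Middle of the key's nose edge, on the underside, 45 mm along the key's +x from its origin.
- dial (a joint): Selector dial angle, rad, growing clockwise seen from above. Detents every 0.698 rad (40 degrees): 0 = white mark (off), 0.698 = yellow, 1.396 = green (drain), 2.094 = red. End stops at -0.10 and 2.20. Click torque about 0.06 N m plus a little friction; let go between two marks it springs to the nearer.
- dial_grip (a point): Point on the dial's upright axis, 58 mm above the tray floor, 18 mm from the control unit's centre towards its +x. The grip is a grey bar 50 long x 12 wide mm, from 44 to 68 mm above the floor, on a grey 58 mm disc, with a white line on the pointer half. The bar is not along this point's axes: use dial_pointer.
- dial_pointer (a point): Pointer end of the dial's grip bar, 25 mm from dial_grip along the bar, same height. At dial 0 the bar points 60 degrees to the left (counter-clockwise) of the control unit's +x; at 2.094 60 degrees to the right. The four coloured dots (11 mm) lie on the black face at 37 mm from the axis.
- bottle: Brown glass bottle, standing, 62 mm wide, 200 mm tall; bystander. Origin: centre of underside.
- flask: Empty white shampoo flask with flip-top cap, standing, 40 x 68 x 159 mm; bystander. Origin: centre of underside.
- jar: Clear glass yogurt jar, standing, 68 mm wide, 85 mm tall; bystander. Origin: centre of underside.
- can: Crushed silver can, a flat puck 68 mm wide, 33 mm high; bystander. Origin: centre of underside.
Things that resemble listed ones, but are neither listed nor needed, are in the scene too. Leave any pink or purple look-alike of the pack4 alone.

How it is judged (in metres and radians):
On the way, in this order (a step that is already met when the one before it is completed fails the run):
1. the dial is set to the white off mark (value of joint dial between -0.12 and 0.12 rad), for 0.2 s.
2. with the dial off, every pack present is seated flat and square in a pocket (all of step 1 and ((horizontal distance between pack0 and pocket0 below 0.005 m and z of pack0 in the frame of pocket0 below 0.003 m) or (horizontal distance between pack0 and pocket1 below 0.005 m and z of pack0 in the frame of pocket1 below 0.003 m) or (horizontal distance between pack0 and pocket2 below 0.005 m and z of pack0 in the frame of pocket2 below 0.003 m) or (horizontal distance between pack0 and pocket3 below 0.005 m and z of pack0 in the frame of pocket3 below 0.003 m) or (horizontal distance between pack0 and pocket4 below 0.005 m and z of pack0 in the frame of pocket4 below 0.003 m)) and angle between each of pack0, pack1, pack2, pack3, pack4's own z axis and vertical below 0.07 rad and angle between the x axis of each of pack0, pack1, pack2, pack3, pack4 and the x axis of cradle, either way round below 0.14 rad and ((horizontal distance between pack1 and pocket0 below 0.005 m and z of pack1 in the frame of pocket0 below 0.003 m) or (horizontal distance between pack1 and pocket1 below 0.005 m and z of pack1 in the frame of pocket1 below 0.003 m) or (horizontal distance between pack1 and pocket2 below 0.005 m and z of pack1 in the frame of pocket2 below 0.003 m) or (horizontal distance between pack1 and pocket3 below 0.005 m and z of pack1 in the frame of pocket3 below 0.003 m) or (horizontal distance between pack1 and pocket4 below 0.005 m and z of pack1 in the frame of pocket4 below 0.003 m)) and ((horizontal distance between pack2 and pocket0 below 0.005 m and z of pack2 in the frame of pocket0 below 0.003 m) or (horizontal distance between pack2 and pocket1 below 0.005 m and z of pack2 in the frame of pocket1 below 0.003 m) or (horizontal distance between pack2 and pocket2 below 0.005 m and z of pack2 in the frame of pocket2 below 0.003 m) or (horizontal distance between pack2 and pocket3 below 0.005 m and z of pack2 in the frame of pocket3 below 0.003 m) or (horizontal distance between pack2 and pocket4 below 0.005 m and z of pack2 in the frame of pocket4 below 0.003 m)) and ((horizontal distance between pack3 and pocket0 below 0.005 m and z of pack3 in the frame of pocket0 below 0.003 m) or (horizontal distance between pack3 and pocket1 below 0.005 m and z of pack3 in the frame of pocket1 below 0.003 m) or (horizontal distance between pack3 and pocket2 below 0.005 m and z of pack3 in the frame of pocket2 below 0.003 m) or (horizontal distance between pack3 and pocket3 below 0.005 m and z of pack3 in the frame of pocket3 below 0.003 m) or (horizontal distance between pack3 and pocket4 below 0.005 m and z of pack3 in the frame of pocket4 below 0.003 m)) and ((horizontal distance between pack4 and pocket0 below 0.005 m and z of pack4 in the frame of pocket0 below 0.003 m) or (horizontal distance between pack4 and pocket1 below 0.005 m and z of pack4 in the frame of pocket1 below 0.003 m) or (horizontal distance between pack4 and pocket2 below 0.005 m and z of pack4 in the frame of pocket2 below 0.003 m) or (horizontal distance between pack4 and pocket3 below 0.005 m and z of pack4 in the frame of pocket3 below 0.003 m) or (horizontal distance between pack4 and pocket4 below 0.005 m and z of pack4 in the frame of pocket4 below 0.003 m))), for 0.2 s.
3. with the dial off, the key is fully home in the slot (all of step 1 and x of key_nose in the frame of slot_end between -0.007 and 0.007 m and y of key_nose in the frame of slot_end between -0.006 and 0.006 m and angle between the x axis of key and the x axis of control, either way round below 0.12 rad and angle between key's own z axis and vertical below 0.1 rad), for 0.2 s.
4. with the key home, the dial is set to the green mark (value of joint dial between 1.276 and 1.516 rad and x of key_nose in the frame of slot_end between -0.007 and 0.007 m and y of key_nose in the frame of slot_end between -0.006 and 0.006 m and angle between the x axis of key and the x axis of control, either way round below 0.12 rad and angle between key's own z axis and vertical below 0.1 rad), for 0.2 s.
At the end, for the whole second after the job is handed in: Every pack present in a pocket (5 mm of its centre, 3 mm of its floor, 0.07 rad of upright, 0.14 rad of square); key nose within 7 mm of the slot's end, 6 mm sideways, 0.12 rad of square; dial within 0.12 rad of the green mark (1.396); all at rest (all of step 4 and ((horizontal distance between pack0 and pocket0 below 0.005 m and z of pack0 in the frame of pocket0 below 0.003 m) or (horizontal distance between pack0 and pocket1 below 0.005 m and z of pack0 in the frame of pocket1 below 0.003 m) or (horizontal distance between pack0 and pocket2 below 0.005 m and z of pack0 in the frame of pocket2 below 0.003 m) or (horizontal distance between pack0 and pocket3 below 0.005 m and z of pack0 in the frame of pocket3 below 0.003 m) or (horizontal distance between pack0 and pocket4 below 0.005 m and z of pack0 in the frame of pocket4 below 0.003 m)) and angle between each of pack0, pack1, pack2, pack3, pack4's own z axis and vertical below 0.07 rad and angle between the x axis of each of pack0, pack1, pack2, pack3, pack4 and the x axis of cradle, either way round below 0.14 rad and ((horizontal distance between pack1 and pocket0 below 0.005 m and z of pack1 in the frame of pocket0 below 0.003 m) or (horizontal distance between pack1 and pocket1 below 0.005 m and z of pack1 in the frame of pocket1 below 0.003 m) or (horizontal distance between pack1 and pocket2 below 0.005 m and z of pack1 in the frame of pocket2 below 0.003 m) or (horizontal distance between pack1 and pocket3 below 0.005 m and z of pack1 in the frame of pocket3 below 0.003 m) or (horizontal distance between pack1 and pocket4 below 0.005 m and z of pack1 in the frame of pocket4 below 0.003 m)) and ((horizontal distance between pack2 and pocket0 below 0.005 m and z of pack2 in the frame of pocket0 below 0.003 m) or (horizontal distance between pack2 and pocket1 below 0.005 m and z of pack2 in the frame of pocket1 below 0.003 m) or (horizontal distance between pack2 and pocket2 below 0.005 m and z of pack2 in the frame of pocket2 below 0.003 m) or (horizontal distance between pack2 and pocket3 below 0.005 m and z of pack2 in the frame of pocket3 below 0.003 m) or (horizontal distance between pack2 and pocket4 below 0.005 m and z of pack2 in the frame of pocket4 below 0.003 m)) and ((horizontal distance between pack3 and pocket0 below 0.005 m and z of pack3 in the frame of pocket0 below 0.003 m) or (horizontal distance between pack3 and pocket1 below 0.005 m and z of pack3 in the frame of pocket1 below 0.003 m) or (horizontal distance between pack3 and pocket2 below 0.005 m and z of pack3 in the frame of pocket2 below 0.003 m) or (horizontal distance between pack3 and pocket3 below 0.005 m and z of pack3 in the frame of pocket3 below 0.003 m) or (horizontal distance between pack3 and pocket4 below 0.005 m and z of pack3 in the frame of pocket4 below 0.003 m)) and ((horizontal distance between pack4 and pocket0 below 0.005 m and z of pack4 in the frame of pocket0 below 0.003 m) or (horizontal distance between pack4 and pocket1 below 0.005 m and z of pack4 in the frame of pocket1 below 0.003 m) or (horizontal distance between pack4 and pocket2 below 0.005 m and z of pack4 in the frame of pocket2 below 0.003 m) or (horizontal distance between pack4 and pocket3 below 0.005 m and z of pack4 in the frame of pocket3 below 0.003 m) or (horizontal distance between pack4 and pocket4 below 0.005 m and z of pack4 in the frame of pocket4 below 0.003 m)) and linear speed of each of pack0, pack1, pack2, pack3, pack4, key below 0.02 m/s); the robot touches nothing.
It fails at once if the bottle is shifted by more than 40 mm or tipped (distance of bottle from where it was at the start of the episode above 0.04 m or angle between bottle's own z axis and vertical above 0.5 rad).
It fails at once if the flask is shifted by more than 40 mm or tipped (distance of flask from where it was at the start of the episode above 0.04 m or angle between flask's own z axis and vertical above 0.5 rad).
It fails at once if the jar is shifted by more than 40 mm or tipped (distance of jar from where it was at the start of the episode above 0.04 m or angle between jar's own z axis and vertical above 0.5 rad).
It fails at once if the can is shifted by more than 40 mm or tipped (distance of can from where it was at the start of the episode above 0.04 m or angle between can's own z axis and vertical above 0.5 rad).
Of pack0, pack1, pack2, pack3, pack4 only 3 to 5 are there at a start; the rules pass over those that are not, and their reading is None.
At some moment in a run one of pack0, pack1, pack2, pack3, pack4, key may be knocked a few centimetres aside while the robot is not near it.
Once in a run the grip may slacken for a moment while it holds something.
It also fails if it takes over 210 s, if anything falls off the work surface, if the arm or the gripper's body presses on something with over 40 N, if the wrist force passes 120 N, or if a joint passes its speed limit or range.

## Working session

There is one attempt and no reset: what is moved stays moved. The work goes in short steps, Python scripts to look and compute and a tool call to move; the robot and the scene stay as the last step left them, time stands still between calls to the robot, and variables do not carry over. Pictures are saved under pics/ and viewed, and the job is handed in when it is done.

Besides the shell and the picture viewer there is one more tool, called after "Call:" as a command line: name --pt "numbers of a row" for each row, then --argument value for the rest. carry_out: Moves the arm, as the interface text tells. Its arguments: {"type":"object","properties":{"moves":{"type":"array","items":{"type":"array","items":{"type":"number"}}},"fingers":{"type":"number"}},"required":["moves"]}

```bash
mkdir -p pics; ls; python3 - <<'E'
from station import manip, viewer, order
import cv2,numpy as np
print(manip.read_state())
for n in("top","side"):
    s=viewer.snapshot(n); cv2.imwrite(f"pics/{n}0.png",cv2.resize(s["pixels"][:,:,::-1],(800,600),interpolation=cv2.INTER_CUBIC))
    np.savez(f"{n}0.npz",**s); print({k:np.round(s[k],3) for k in s if k!="pixels"}, -np.array(s["R"]).T@s["t"])
E
```

```text
pics
{'time': 0.0, 'q': array([6.78042663e+01, 1.79902897e+01, 2.57695694e+00, 7.46895969e+01,
       1.29406568e-03, 8.20025837e+01]), 'joint_vel': array([ 0.08260733, -0.09069222, -0.02451082, -0.02776196,  0.02609427,
       -0.07461353]), 'joint_torque': array([-8.09911694e-05, -4.80631649e+01,  2.98530972e+01,  1.95326109e-02,
       -1.42018389e-04, -1.22511051e-05]), 'position': array([140.83598614, 556.9674974 , 230.41383246]), 'ee_rot': array([-1.79898251e+02, -1.56019218e-02,  1.65801668e+02]), 'ft_force': array([-0.59554489, -0.04973851, -0.7057873 ]), 'ft_torque': array([-0.00385893, -0.01271951,  0.02501857]), 'grip_width': 85.18555292407848}
{'fx': np.float64(493.931), 'fy': np.float64(493.931), 'cx': np.float64(256.035), 'cy': np.float64(194.641), 'R': array([[-0.006, -1.   , -0.002],
       [-0.995,  0.006, -0.096],
       [ 0.096,  0.002, -0.995]]), 't': array([  -7.976,  592.212, 1366.751])} [ 458.31071224  -13.67021345 1417.2339831 ]
{'fx': np.float64(390.525), 'fy': np.float64(390.525), 'cx': np.float64(253.753), 'cy': np.float64(197.643), 'R': array([[ 0.672, -0.74 ,  0.014],
       [-0.475, -0.445, -0.759],
       [ 0.568,  0.504, -0.651]]), 't': array([-412.731,  309.692,  872.533])} [ -71.03635244 -607.14092243  808.64356885]
```

View pics/top0.png

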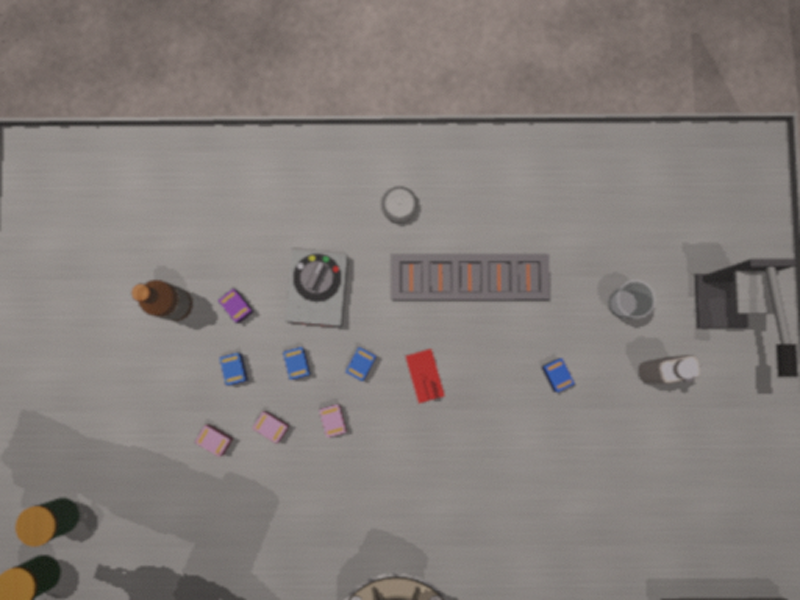

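View pics/side0.png

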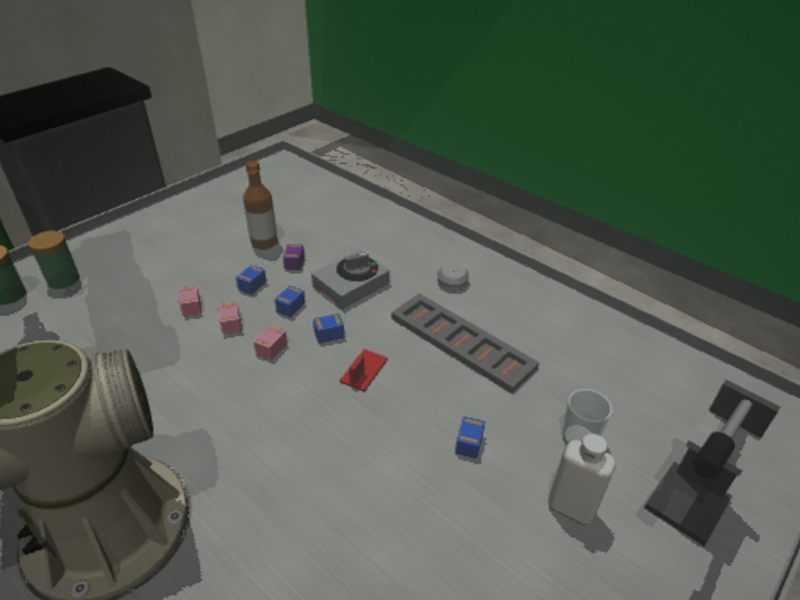

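```bash
cat > h.py <<'E'
import numpy as np, cv2
def cam(s): return np.array(s["R"]),np.array(s["t"]),float(s["fx"]),float(s["fy"]),float(s["cx"]),float(s["cy"])
def ray(s,uv,z):
    R,t,fx,fy,cx,cy=cam(s); uv=np.atleast_2d(np.asarray(uv,float))
    d=np.c_[(uv[:,0]-cx)/fx,(uv[:,1]-cy)/fy,np.ones(len(uv))]@R
    c=-R.T@t; k=(z-c[2])/d[:,2]
    return c+k[:,None]*d
def proj(s,X):
    R,t,fx,fy,cx,cy=cam(s); p=np.atleast_2d(X)@R.T+t
    return np.c_[fx*p[:,0]/p[:,2]+cx,fy*p[:,1]/p[:,2]+cy]
def load(n): return dict(np.load(n))
def ortho(s,z,x0,x1,y0,y1,mm=0.5):
    """metric rectified picture of plane z: rows = x falling, cols = y falling"""
    xs=np.arange(x1,x0,-mm); ys=np.arange(y1,y0,-mm)
    Y,X=np.meshgrid(ys,xs); P=proj(s,np.c_[X.ravel(),Y.ravel(),np.full(X.size,z)]).astype(np.float32)
    return cv2.remap(s["pixels"],P[:,0].reshape(X.shape),P[:,1].reshape(X.shape),cv2.INTER_CUBIC)
E
python3 - <<'E'
from h import *
s=load("top0.npz"); p=s["pixels"][:,:,::-1]
a=cv2.resize(p[150:290,130:270],(560,560),interpolation=cv2.INTER_CUBIC)
cv2.imwrite("pics/z1.png",a)
a=cv2.resize(p[155:265,240:380],(784,616),interpolation=cv2.INTER_CUBIC)[:600]
cv2.imwrite("pics/z2.png",a)
s=load("side0.npz"); p=s["pixels"][:,:,::-1]
cv2.imwrite("pics/z3.png",cv2.resize(p[150:300,140:350],(798,570),interpolation=cv2.INTER_CUBIC))
E
```

```text
(no output)
```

View pics/z1.png

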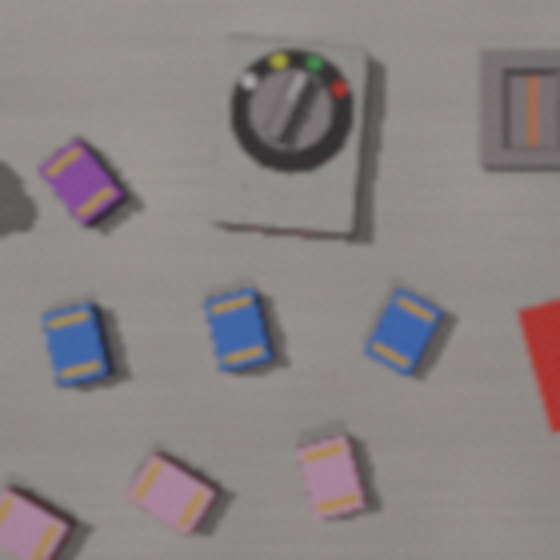

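View pics/z2.png

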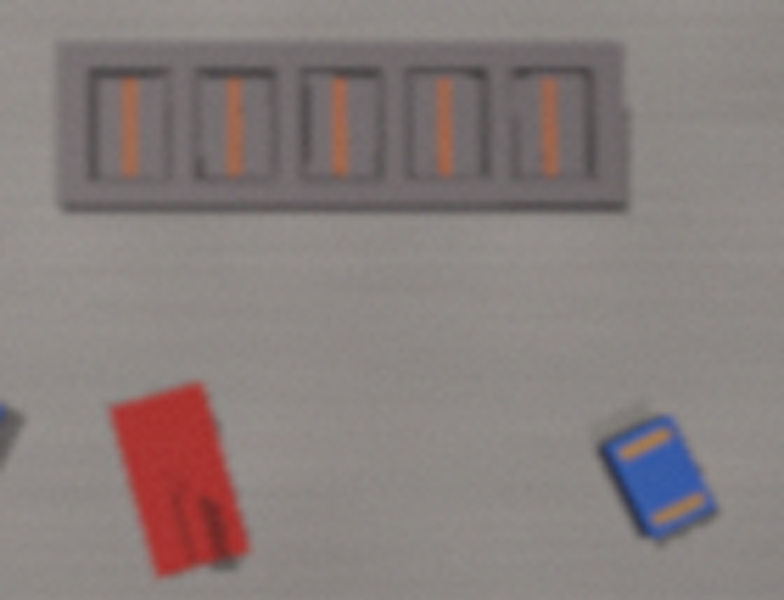

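View pics/z3.png

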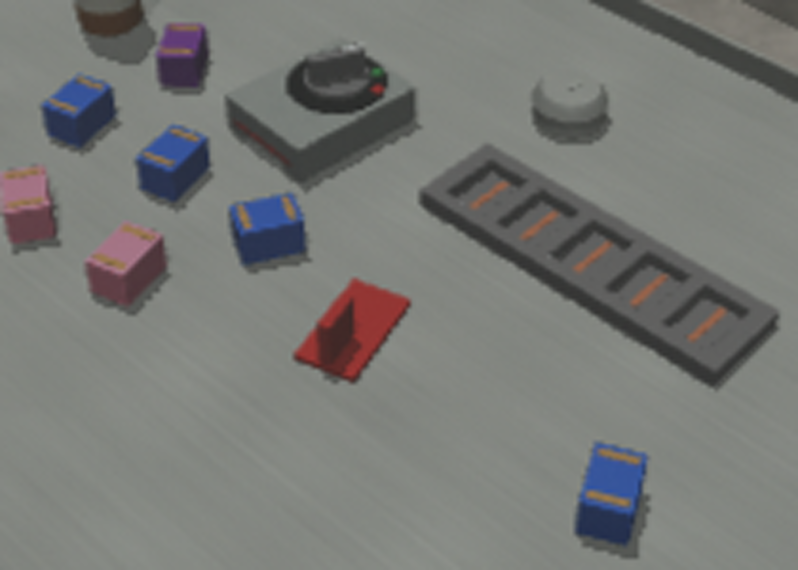

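```bash
cat > meas.py <<'E'
from h import *
import sys
def blobs(m,amin=4):
    n,l,st,c=cv2.connectedComponentsWithStats(m.astype(np.uint8),connectivity=8)
    return [(c[i],st[i,4],l==i) for i in range(1,n) if st[i,4]>=amin]
def packs(s,zt=34,name="top"):
    h=cv2.cvtColor(s["pixels"],cv2.COLOR_RGB2HSV).astype(int)
    H,S,V=h[...,0],h[...,1],h[...,2]
    blue=(H>100)&(H<125)&(S>110)&(V>50)
    out=[]
    k=np.ones((3,3),np.uint8)
    for c,a,m in blobs(blue,60):
        pts=np.argwhere(m)[:,::-1].astype(np.float32)
        (cc,wh,ang)=cv2.minAreaRect(pts)
        hull=np.zeros(m.shape,np.uint8); cv2.fillConvexPoly(hull,cv2.convexHull(pts.astype(np.int32)),1); hull=cv2.dilate(hull,k)
        br=(hull>0)&(H>8)&(H<32)&(S>70)&(V>70)
        st=blobs(br,3)
        w=[ray(s,b[0],zt)[0] for b in st]
        P=[ray(s,pts[i],zt)[0] for i in range(0)]
        # blue/brass joint weighted
        print("pack px",c.round(1),"area",a,"rect",np.round(cc,1),np.round(wh,1),round(ang),"strips",[(b[0].round(1).tolist(),int(b[1])) for b in st])
        if len(st)==2:
            d=w[0]-w[1]; mid=(w[0]+w[1])/2
            print("   centre",mid.round(1),"sep",np.linalg.norm(d).round(1),"xdir deg",np.degrees(np.arctan2(d[1],d[0])).round(1)%180)
            out.append(mid)
    return out
if __name__=="__main__":
    s=load(sys.argv[1]); packs(s)
E
python3 - <<'E'
from meas import *
for n in("top0.npz","side0.npz"):
    print(n); packs(load(n))
s=load("top0.npz")
h=cv2.cvtColor(s["pixels"],cv2.COLOR_RGB2HSV).astype(int);H,S,V=h[...,0],h[...,1],h[...,2]
print("orange")
for c,a,m in blobs((H>4)&(H<16)&(S>60)&(V>80),10):
    if 150<c[1]<200: print(c.round(1),a,ray(s,c,4).round(1))
h=cv2.cvtColor(load("side0.npz")["pixels"],cv2.COLOR_RGB2HSV).astype(int);H,S,V=h[...,0],h[...,1],h[...,2]
s2=load("side0.npz")
print("orange side")
for c,a,m in blobs((H>4)&(H<16)&(S>60)&(V>80),8):
    if c[1]<260 and c[0]>250: print(c.round(1),a,ray(s2,c,4).round(1))
E
```

```text
top0.npz
pack px [189.8 232.7] area 136 rect [189.7 233.7] [14.8 12.6] 76 strips [([189.0, 225.5], 6), ([190.5, 238.2], 11)]
   centre [488.3 174.4  34. ] sep 35.7 xdir deg 7.4
pack px [149.4 236.3] area 144 rect [149.1 236.5] [16.6 13. ] 74 strips [([146.8, 229.4], 10), ([149.3, 242.0], 11)]
   centre [478.2 290.9  34. ] sep 35.9 xdir deg 12.0
pack px [230.5 233. ] area 122 rect [229.7 234.1] [12.1 13. ] 27 strips [([233.0, 226.7], 7), ([226.6, 237.9], 9)]
   centre [486.4  62.6  34. ] sep 35.9 xdir deg 149.9
pack px [356.3 239.6] area 159 rect [357.1 239.7] [18.3 13. ] 63 strips [([355.0, 233.5], 10), ([360.8, 245.5], 10)]
   centre [ 464.4 -294.6   34. ] sep 36.7 xdir deg 24.6
side0.npz
pack px [158.5 178.2] area 124 rect [158.4 177. ] [12.8 18.2] 30 strips []
pack px [183.3 192.4] area 141 rect [183.3 191.3] [13.1 18.5] 28 strips [([189.5, 185.5], 4), ([181.5, 191.5], 4)]
   centre [491.8 177.5  34. ] sep 36.6 xdir deg 7.3
pack px [210.4 210.4] area 219 rect [210.4 209.5] [15.3 17.5] 79 strips [([215.5, 204.0], 6), ([203.8, 206.8], 8)]
   centre [489.2  64.5  34. ] sep 36.1 xdir deg 153.0
pack px [300.3 280.4] area 273 rect [300.4 279.5] [14.6 24. ] 14 strips [([302.4, 269.6], 13), ([299.8, 280.8], 16)]
   centre [ 466.8 -291.6   34. ] sep 36.0 xdir deg 26.8
orange
[262.8 177.2] 59 [[645.  -31.1   4. ]]
[281.3 177.7] 63 [[643.2 -84.5   4. ]]
[300.  177.2] 54 [[ 644.4 -138.4    4. ]]
[319.  177.2] 52 [[ 644.1 -193.2    4. ]]
[337.6 176.9] 62 [[ 644.4 -246.9    4. ]]
[ 96.6 189.5] 321 [[611.9 447.6   4. ]]
orange side
[268.3 200.9] 19 [[650.7 -27.9   4. ]]
[281.6 208.8] 22 [[650.7 -82.    4. ]]
[295.9 216.8] 24 [[ 652.2 -135.8    4. ]]
[310.1 226. ] 25 [[ 649.6 -190.2    4. ]]
[325.5 235.1] 28 [[ 649.8 -244.3    4. ]]
```

```bash
python3 - <<'E'
from meas import *
s=load("top0.npz"); s2=load("side0.npz")
P=s["pixels"]
h=cv2.cvtColor(P,cv2.COLOR_RGB2HSV).astype(int);H,S,V=h[...,0],h[...,1],h[...,2]
# cradle rim outline: bluish dark gray. check colours
print("cradle rgb",P[165:168,300],"tray",P[150,300],"ctrl",P[200,200],"key",P[235,270])
o=ortho(s,38,540,680,60,220,0.25); cv2.imwrite("pics/o_ctrl.png",o[:,:,::-1])
o=ortho(s,16,580,710,-300,20,0.5); cv2.imwrite("pics/o_cr.png",o[:,:,::-1])
o=ortho(s,5,420,550,-110,30,0.25); cv2.imwrite("pics/o_key.png",o[:,:,::-1])
# dots
for nm,m in dict(red=((H<6)|(H>174))&(S>120),green=(H>50)&(H<85)&(S>80),yellow=(H>22)&(H<35)&(S>90)).items():
    for c,a,mm in blobs(m,3):
        if 180<c[0]<225 and 155<c[1]<180: print(nm,c.round(1),a,ray(s,c,40).round(1))
m=((H<6)|(H>174))&(S>120)
for c,a,mm in blobs(m,80):
    pts=np.argwhere(mm)[:,::-1].astype(np.float32); r=cv2.minAreaRect(pts); print("key",c.round(1),a,r); print(ray(s,cv2.boxPoints(r),5).round(1))
E
```

```text
cradle rgb [[114 106 108]
 [110 102 106]
 [ 82  77  79]] tray [147 142 140] ctrl [142 140 137] key [167  49  48]
red [214.4 171.8] 13 [[656.4 105.5  40. ]]
green [208.2 165.5] 13 [[674.4 123.1  40. ]]
yellow [199.1 164.8] 17 [[676.6 148.7  40. ]]
key [271.5 240.2] 528 ((271.5566101074219, 240.19810485839844), (31.180845260620117, 16.895347595214844), 74.05460357666016)
[[500.1 -19.7   5. ]
 [513.  -66.2   5. ]
 [427.8 -89.7   5. ]
 [415.  -43.5   5. ]]
```

View pics/o_ctrl.png

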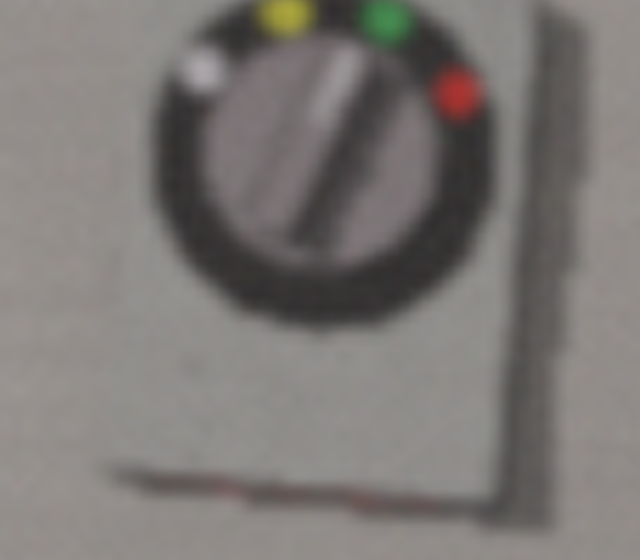

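View pics/o_cr.png

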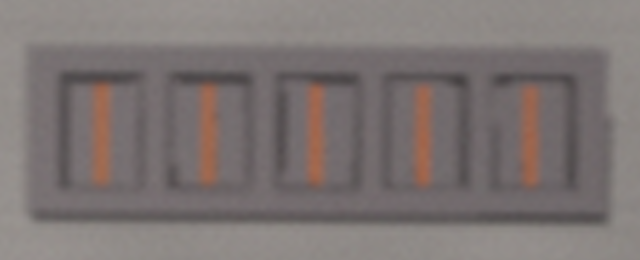

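View pics/o_key.png

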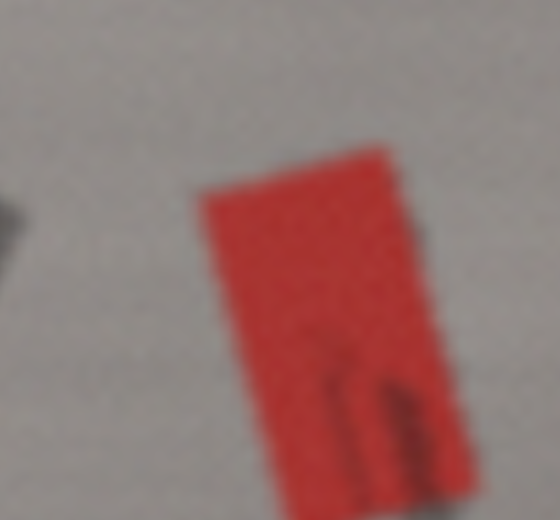

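Call:
carry_out --pt "0.9 -0.75 0 0 0 -0.25" --pt "0.9 -0.75 0 0 0 -0.25" --pt "0.9 -0.75 0 0 0 -0.25" --pt "0.9 -0.75 0 0 0 -0.25" --pt "0.9 -0.75 0 0 0 -0.25" --pt "0.9 -0.75 0 0 0 -0.25" --pt "0.9 -0.75 0 0 0 -0.25" --pt "0.9 -0.75 0 0 0 0" --fingers 0.3

```text
time: 0.77
position: [356.6, 371.7, 226.1]
ee_rot: [-179.6, -0.2, 156.2]
ft_force: [0.3, 0.0, -0.8]
grip_width: 59.8
```

Call:
carry_out --pt "0.9 -0.74 0 0 0 0" --pt "0.9 -0.74 0 0 0 0" --pt "0.9 -0.74 0 0 0 0" --pt "0.9 -0.74 0 0 0 0" --pt "0.9 -0.74 0 0 0 0" --pt "0.9 -0.74 0 0 0 0" --pt "0.9 -0.74 0 0 0 0" --pt "0.9 -0.74 0 0 0 0"

```text
time: 1.43
position: [579.6, 181.8, 223.0]
ee_rot: [-179.4, -0.5, 156.1]
ft_force: [0.6, 0.8, -0.9]
grip_width: 60.1
```

Call:
carry_out --pt "0.9 -0.74 -0.5 0 0 0" --pt "0.9 -0.74 -0.8 0 0 0" --pt "0.3 -0.3 -1 0 0 0" --pt "0 0 -1 0 0 0" --pt "0 0 0 0 0 0" --pt "0 0 0 0 0 0"

```text
time: 1.93
position: [650.1, 118.1, 119.0]
ee_rot: [-179.4, -0.4, 155.5]
ft_force: [1.0, 1.0, 1.0]
grip_width: 59.6
```

```bash
cat > snap.py <<'E'
import sys
from station import manip,viewer
from h import *
tag=sys.argv[1]
for n in sys.argv[2:] or ["top","side"]:
    s=viewer.snapshot(n); np.savez(f"{n}{tag}.npz",**s)
    cv2.imwrite(f"pics/{n}{tag}.png",cv2.resize(s["pixels"][:,:,::-1],(800,600),interpolation=cv2.INTER_CUBIC))
st=manip.read_state(); print(st["time"],st["position"].round(1),st["ee_rot"].round(1),st["q"].round(1),st["ft_force"].round(1),round(st["grip_width"],1))
E
python3 snap.py 1; python3 -c "
from h import *
a=load('top1.npz')['pixels'][130:230,150:260,::-1]; b=load('side1.npz')['pixels'][130:230,180:290,::-1]
cv2.imwrite('pics/z4.png',cv2.resize(np.hstack([a,b]),(792,360),interpolation=cv2.INTER_CUBIC))"
```

```text
2.0333 [649.8 118.8 120. ] [-179.4   -0.4  155.5] [ 3.6 30.7  6.3 66.2 -0.4 28. ] [-0.1 -0.3  1.1] 60.2
```

View pics/z4.png

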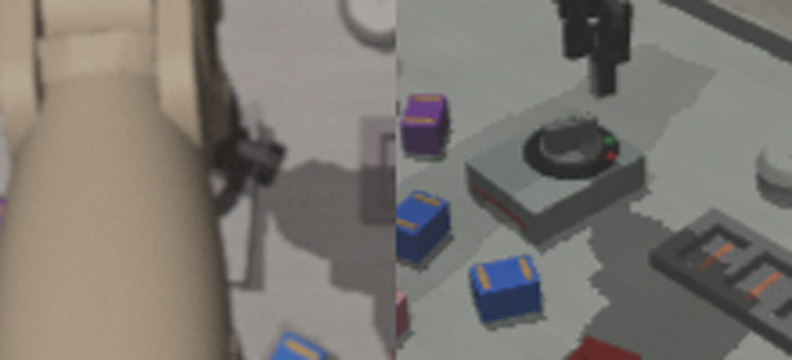

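```bash
cat > to.py <<'E'
import sys
from station import manip
import numpy as np
from scipy.spatial.transform import Rotation as Ro
st=manip.read_state()
x,y,z,yaw=map(float,sys.argv[1:5])
d=(np.array([x,y,z])-st["position"])/30
R0=Ro.from_euler("xyz",st["ee_rot"],degrees=True); R1=Ro.from_euler("xyz",[180,0,yaw],degrees=True)
rv=(R1*R0.inv()).as_rotvec()/0.1
print("at",st["position"].round(1),st["ee_rot"].round(1),"q",st["q"].round(0),"w",round(st["grip_width"],1),"F",st["ft_force"].round(1),"t",round(st["time"],1)); print("shift units",d.round(2),"turn units",rv.round(2))
E
python3 to.py 641 138.5 50 156
```

```text
at [649.8 118.8 120. ] [-179.4   -0.4  155.5] q [ 4. 31.  6. 66. -0. 28.] w 60.2 F [-0.1 -0.3  1.1] t 2.0
shift units [-0.29  0.66 -2.33] turn units [ 0.07 -0.1   0.08]
```

Call:
carry_out --pt "-0.29 0.66 0 0.07 -0.1 0.08" --pt "0 0 0 0 0 0" --pt "0 0 -0.8 0 0 0" --pt "0 0 -0.8 0 0 0" --pt "0 0 -0.6 0 0 0" --pt "0 0 0 0 0 0"

```text
time: 2.53
position: [647.0, 144.9, 69.2]
ee_rot: [179.3, 1.2, 156.5]
ft_force: [-1.2, 0.5, -0.4]
grip_width: 59.8
```

```bash
python3 to.py 641 138.5 50 156; python3 snap.py 2 side; python3 -c "
from h import *
b=load('side2.npz')['pixels'][130:230,180:290,::-1]
cv2.imwrite('pics/z5.png',cv2.resize(b,(660,600),interpolation=cv2.INTER_CUBIC))"
```

```text
at [647.  144.9  69.2] [179.3   1.2 156.5] q [ 6. 31. -0. 57.  0. 29.] w 59.8 F [-1.2  0.5 -0.4] t 2.5
shift units [-0.2  -0.21 -0.64] turn units [-0.03  0.24 -0.08]
2.5833 [648.1 145.1  71.3] [179.2   1.3 156.5] [ 5.7 31.2 -0.  57.2  0.  29.2] [0.1 0.6 1.5] 59.7
```

View pics/z5.png

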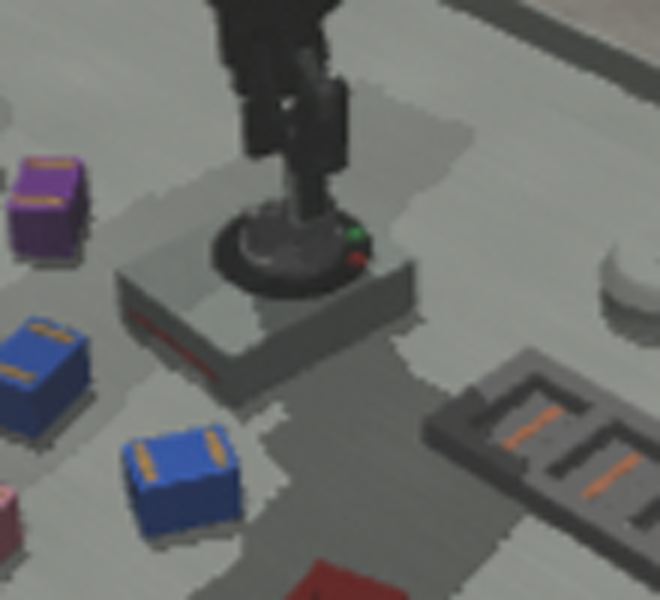

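Call:
carry_out --pt "-0.22 -0.22 0 -0.03 0.24 -0.08" --pt "0 0 0 0 0 0" --pt "0 0 -0.3 0 0 0" --pt "0 0 0 0 0 0"

```text
time: 2.92
position: [645.9, 140.6, 71.2]
ee_rot: [179.6, 0.7, 156.2]
ft_force: [-0.1, 0.7, 0.0]
grip_width: 59.9
```

```bash
python3 to.py 641 138.5 50 156
```

```text
at [645.9 140.6  71.2] [179.6   0.7 156.2] q [ 5. 31.  0. 58. -0. 29.] w 59.9 F [-0.1  0.7  0. ] t 2.9
shift units [-0.16 -0.07 -0.71] turn units [-0.01  0.15 -0.03]
```

Call:
carry_out --pt "-0.16 -0.07 -0.5 -0.01 0.15 -0.03"

```text
time: 3.0
position: [644.8, 139.3, 60.3]
ee_rot: [179.7, 0.4, 156.0]
ft_force: [1.4, -0.6, 1.0]
grip_width: 59.6
```

Call:
carry_out --pt "0 0 0 0 0 0"

```text
time: 3.08
position: [642.5, 138.9, 57.4]
ee_rot: [179.9, 0.2, 156.0]
ft_force: [0.1, 0.4, -1.3]
grip_width: 59.4
```

```bash
python3 to.py 641 138.5 50 156
```

```text
at [642.5 138.9  57.4] [179.9   0.2 156. ] q [ 5. 32. -0. 57.  0. 29.] w 59.4 F [ 0.1  0.4 -1.3] t 3.1
shift units [-0.05 -0.01 -0.25] turn units [-0.    0.03 -0.  ]
```

Call:
carry_out --pt "-0.05 0 -0.25 0 0.03 0" --pt "0 0 0 0 0 0" --pt "0 0 0 0 0 0"

```text
time: 3.33
position: [640.7, 139.0, 48.5]
ee_rot: [180.0, -0.0, 156.0]
ft_force: [-0.4, 0.2, -0.2]
grip_width: 59.8
```

Call:
carry_out --pt "0 0 0 0 0 0" --pt "0 0 0 0 0 0" --pt "0 0 0 0 0 0" --pt "0 0 0 0 0 0" --pt "0 0 0 0 0 0" --pt "0 0 0 0 0 0" --fingers 1

```text
time: 3.83
position: [640.6, 139.8, 48.3]
ee_rot: [179.9, -0.1, 156.0]
ft_force: [0.9, 0.5, -1.9]
grip_width: 10.5
```

```bash
python3 to.py 641 138.5 50 236; python3 snap.py 3 side; python3 -c "
from h import *
b=load('side3.npz')['pixels'][130:230,180:290,::-1]
cv2.imwrite('pics/z6.png',cv2.resize(b,(660,600),interpolation=cv2.INTER_CUBIC))"
```

```text
at [640.6 139.8  48.3] [ 1.799e+02 -1.000e-01  1.560e+02] q [ 5. 33. -1. 56.  0. 29.] w 10.5 F [ 0.9  0.5 -1.9] t 3.8
shift units [ 0.01 -0.04  0.06] turn units [-1.000e-02 -2.000e-02  1.395e+01]
3.8833 [640.6 139.8  48.3] [ 1.799e+02 -1.000e-01  1.561e+02] [ 5.2 32.6 -1.1 56.3  0.1 29.2] [-0.2  0.6 -0.8] 10.6
```

View pics/z6.png

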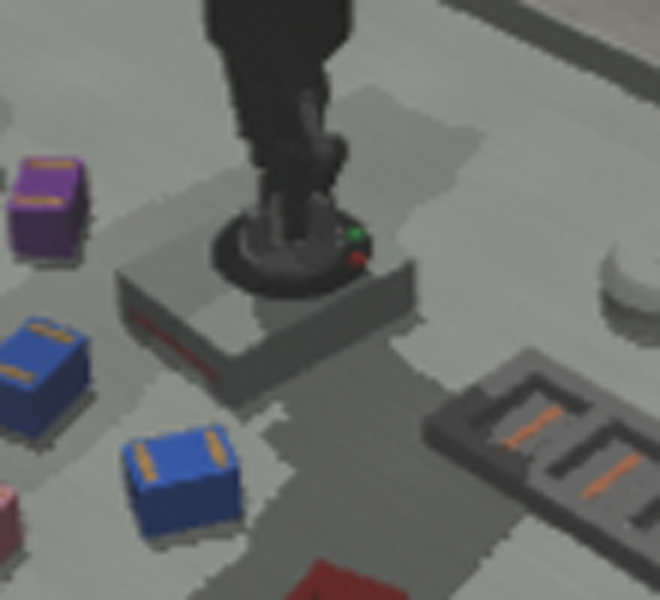

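Call:
carry_out --pt "0 0 0 0 0 0.9" --pt "0 0 0 0 0 0.9" --pt "0 0 0 0 0 0.9" --pt "0 0 0 0 0 0.9" --pt "0 0 0 0 0 0.9" --pt "0 0 0 0 0 0.9"

```text
time: 4.38
position: [640.4, 138.0, 48.3]
ee_rot: [-179.9, -0.1, -171.8]
ft_force: [-0.1, 0.5, -0.3]
grip_width: 10.3
```

```bash
python3 to.py 641 139 49 236
```

```text
at [640.4 138.   48.3] [-1.799e+02 -1.000e-01 -1.718e+02] q [ 5. 33. -1. 56. -0. -3.] w 10.3 F [-0.1  0.5 -0.3] t 4.4
shift units [0.02 0.03 0.02] turn units [ 0.03 -0.    8.34]
```

Call:
carry_out --pt "0 0 0 0 0 0.9" --pt "0 0 0 0 0 0.9" --pt "0 0 0 0 0 0.9" --pt "0 0 0 0 0 0.9" --pt "0 0 0 0 0 0.9" --pt "0 0 0 0 0 0.9" --pt "0 0 0 0 0 0.9" --pt "0 0 0 0 0 0.9"

```text
time: 5.05
position: [641.7, 135.8, 48.3]
ee_rot: [-179.7, -0.1, -128.5]
ft_force: [1.1, 0.2, -1.4]
grip_width: 10.2
```

Call:
carry_out --pt "0 0 0 0 0 0.9" --pt "0 0 0 0 0 0" --pt "0 0 0 0 0 0"

```text
time: 5.3
position: [642.0, 135.7, 48.3]
ee_rot: [-179.7, -0.1, -123.1]
ft_force: [-0.1, 0.5, -0.1]
grip_width: 10.4
```

```bash
python3 to.py 641 139 49 236;python3 -c "
from station import manip;s=manip.read_state();print(s['ft_torque'].round(3))"
```

```text
at [642.  135.7  48.3] [-1.797e+02 -1.000e-01 -1.231e+02] q [  5.  32.  -1.  56.  -0. -52.] w 10.4 F [-0.1  0.5 -0.1] t 5.3
shift units [-0.03  0.11  0.02] turn units [ 0.04  0.04 -0.16]
[ 0.192  0.089 -0.03 ]
```

Call:
carry_out --pt "0 0 0 0 0 0" --pt "0 0 0 0 0 0" --pt "0 0 0 0 0 0" --pt "0 0 0 0 0 0" --pt "0 0 0.6 0 0 0" --pt "0 0 1 0 0 0" --pt "0 0 1 0 0 0" --pt "0 0 0.5 0 0 0" --fingers 0.3

```text
time: 5.97
position: [637.2, 134.5, 138.8]
ee_rot: [179.9, -0.5, -123.6]
ft_force: [-0.0, 0.1, 1.0]
grip_width: 59.6
```

```bash
python3 to.py 487 174 120 100; python3 snap.py 4 side; python3 -c "
from h import *
b=load('side4.npz')['pixels'][130:230,180:290,::-1]
cv2.imwrite('pics/z7.png',cv2.resize(b,(660,600),interpolation=cv2.INTER_CUBIC))"
```

```text
at [637.2 134.5 138.8] [ 179.9   -0.5 -123.6] q [  5.  29.   6.  68.  -0. -51.] w 59.6 F [-0.   0.1  1. ] t 6.0
shift units [-5.01  1.32 -0.63] turn units [ -0.05  -0.11 -23.81]
6.0167 [638.5 134.7 141.3] [-180.    -0.4 -123.6] [  5.   28.8   6.3  67.7  -0.3 -51.4] [ 0.8 -0.   1.9] 60.0
```

View pics/z7.png

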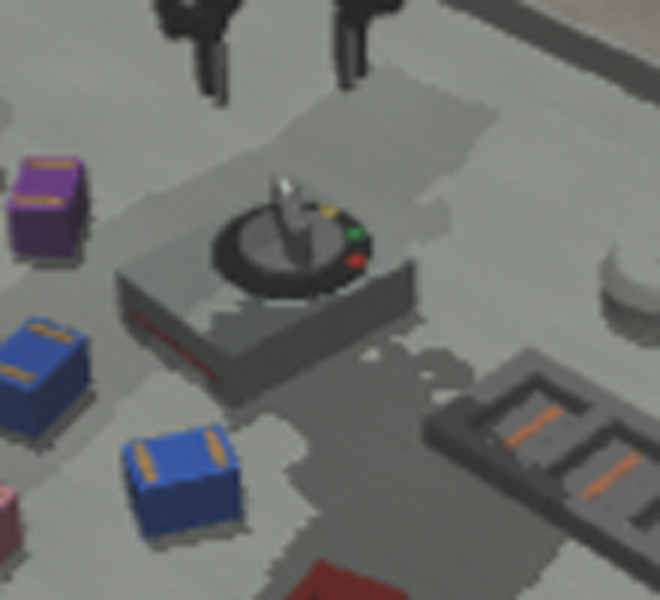

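Call:
carry_out --pt "-0.7 0.18 0 0 0 -0.95" --pt "-0.7 0.18 0 0 0 -0.95" --pt "-0.7 0.18 0 0 0 -0.95" --pt "-0.7 0.18 0 0 0 -0.95" --pt "-0.7 0.18 0 0 0 -0.95" --pt "-0.7 0.18 0 0 0 -0.95" --pt "-0.7 0.18 -0.3 0 0 -0.95" --pt "0 0 -0.3 0 0 -0.95"

```text
time: 6.68
position: [489.3, 172.5, 125.2]
ee_rot: [-179.5, 0.1, -169.5]
ft_force: [0.3, -0.4, 0.5]
grip_width: 59.4
```

Call:
carry_out --pt "0 0 0 0 0 -0.8" --pt "0 0 0 0 0 0"

```text
time: 6.85
position: [486.2, 172.8, 123.4]
ee_rot: [-179.5, -0.1, -174.5]
ft_force: [0.1, -0.7, -0.1]
grip_width: 59.8
```

```bash
python3 to.py 489 175 14 187.4
```

```text
at [486.2 172.8 123.4] [-1.795e+02 -1.000e-01 -1.745e+02] q [ 11.  15. -17.  58.  -0.   5.] w 59.8 F [ 0.1 -0.7 -0.1] t 6.8
shift units [ 0.09  0.07 -3.65] turn units [ 0.09 -0.01  0.33]
```

Call:
carry_out --pt "0.09 0.07 -1 0.09 0 0.33" --pt "0 0 -1 0 0 0" --pt "0 0 -1 0 0 0" --pt "0 0 0 0 0 0" --pt "0 0 0 0 0 0"

```text
time: 7.27
position: [491.9, 175.3, 33.0]
ee_rot: [180.0, 0.4, -171.9]
ft_force: [-0.1, -0.3, 0.2]
grip_width: 59.9
```

```bash
python3 to.py 489 175 14 187.4;  python3 snap.py 5 side; python3 -c "
from h import *
b=load('side5.npz')['pixels'][130:230,140:250,::-1]
cv2.imwrite('pics/z8.png',cv2.resize(b,(660,600),interpolation=cv2.INTER_CUBIC))"
```

```text
at [491.9 175.3  33. ] [ 180.     0.4 -171.9] q [ 11.  20. -24.  45.   0.   3.] w 59.9 F [-0.1 -0.3  0.2] t 7.3
shift units [-0.1  -0.01 -0.63] turn units [-0.02  0.07 -0.11]
7.3167 [491.4 175.2  33. ] [ 180.     0.4 -172. ] [ 10.8  20.4 -23.9  45.4   0.    2.8] [-1.1 -0.5 -0.5] 59.5
```

View pics/z8.png

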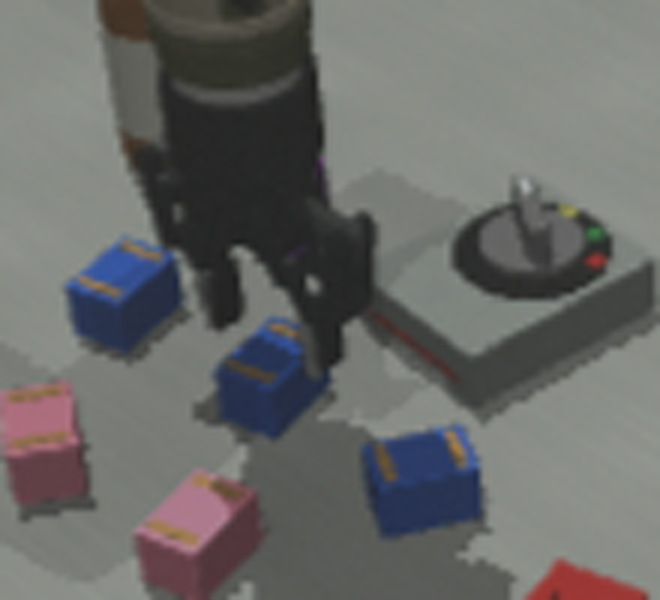

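Call:
carry_out --pt "-0.08 0 -0.62 0 0.07 -0.1" --pt "0 0 0 0 0 0"

```text
time: 7.48
position: [491.2, 175.5, 17.2]
ee_rot: [179.9, 0.2, -172.5]
ft_force: [-0.6, -0.2, -0.4]
grip_width: 60.0
```

Call:
carry_out --pt "0 0 0 0 0 0" --pt "0 0 0 0 0 0" --pt "0 0 0 0 0 0" --pt "0 0 0 0 0 0" --pt "0 0 0 0 0 0" --pt "0 0 0 0 0 0" --fingers 1

```text
time: 7.98
position: [496.5, 176.4, 24.6]
ee_rot: [179.9, 0.8, -172.4]
ft_force: [-0.2, 0.2, -1.0]
grip_width: 35.0
```

Call:
carry_out --pt "0 0 0 0 0 0" --pt "0 0 0 0 0 0" --pt "0 0 0 0 0 0" --pt "0 0 0.5 0 0 0" --pt "0 0 1 0 0 0" --pt "0 0 0 0 0 0" --fingers 0.2

```text
time: 8.48
position: [495.4, 176.2, 70.3]
ee_rot: [179.9, 0.7, -172.4]
ft_force: [1.2, 0.2, -0.4]
grip_width: 68.3
```

```bash
python3 to.py 489 175 55 97.4
```

```text
at [495.4 176.2  70.3] [ 179.9    0.7 -172.4] q [ 11.  18. -21.  50.   0.   3.] w 68.3 F [ 1.2  0.2 -0.4] t 8.5
shift units [-0.21 -0.04 -0.51] turn units [  0.06   0.11 -15.75]
```

Call:
carry_out --pt "-0.1 0 0 0 0 -1" --pt "0 0 0 0 0 -1" --pt "0 0 0 0 0 -1" --pt "0 0 0 0 0 -1" --pt "0 0 0 0 0 -1" --pt "0 0 0 0 0 -1" --pt "0 0 0 0 0 -1" --pt "0 0 0 0 0 -1"

```text
time: 9.15
position: [494.0, 176.5, 72.0]
ee_rot: [179.8, 0.9, 139.7]
ft_force: [0.5, -0.4, -0.3]
grip_width: 68.5
```

Call:
carry_out --pt "0 0 0 0 0 -1" --pt "0 0 0 0 0 -1" --pt "0 0 0 0 0 -1" --pt "0 0 0 0 0 -1" --pt "0 0 0 0 0 -1" --pt "0 0 0 0 0 -1" --pt "0 0 0 0 0 -0.8" --pt "0 0 0 0 0 0"

```text
time: 9.82
position: [493.8, 176.6, 70.7]
ee_rot: [179.8, 0.9, 98.6]
ft_force: [-0.0, 0.2, 0.7]
grip_width: 68.3
```

```bash
python3 to.py 490 175.5 12 97.6
```

```text
at [493.8 176.6  70.7] [179.8   0.9  98.6] q [ 11.  18. -20.  51.  -1.  93.] w 68.3 F [-0.   0.2  0.7] t 9.8
shift units [-0.13 -0.04 -1.96] turn units [ 0.16  0.06 -0.17]
```

Call:
carry_out --pt "-0.13 -0.04 0 0.16 0.06 -0.17" --pt "0 0 -0.5 0 0 0" --pt "0 0 -0.7 0 0 0" --pt "0 0 0 0 0 0"

```text
time: 10.15
position: [490.3, 175.5, 34.8]
ee_rot: [179.9, -0.2, 97.9]
ft_force: [-1.3, -0.6, -0.1]
grip_width: 68.5
```

```bash
python3 to.py 490 175.5 12 97.6; python3 snap.py 6 side; python3 -c "
from h import *
b=load('side6.npz')['pixels'][130:230,140:250,::-1]
cv2.imwrite('pics/z9.png',cv2.resize(b,(660,600),interpolation=cv2.INTER_CUBIC))"
```

```text
at [490.3 175.5  34.8] [179.9  -0.2  97.9] q [ 11.  20. -24.  46.   0.  93.] w 68.5 F [-1.3 -0.6 -0.1] t 10.2
shift units [-0.01 -0.   -0.76] turn units [-0.04  0.02 -0.06]
10.2 [491.1 175.7  36.4] [179.8  -0.2  97.9] [ 10.7  20.2 -23.5  46.1   0.2  92.8] [-0.   0.3 -0.3] 68.0
```

View pics/z9.png

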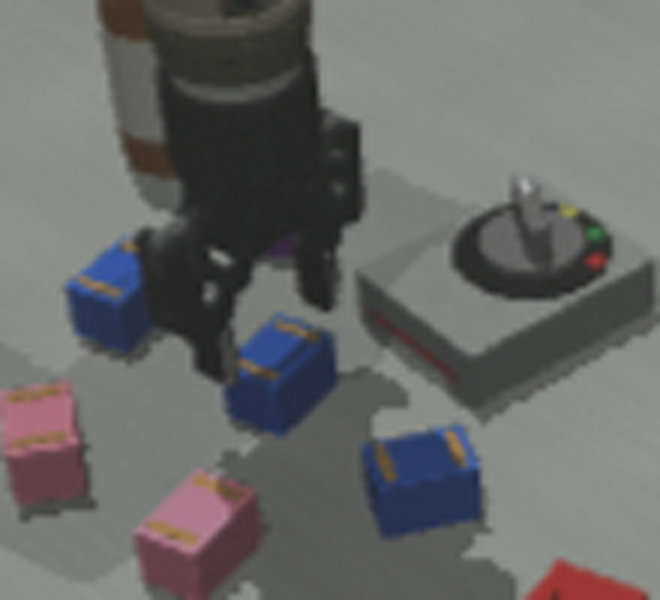

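```bash
python3 meas.py side6.npz
```

```text
pack px [157.6 178.9] area 118 rect [156.7 178.4] [11.7 15.5] 18 strips []
pack px [186.5 192.8] area 198 rect [186.8 192.9] [15.8 17.2] 16 strips [([191.0, 185.3], 3)]
pack px [210.5 210.6] area 217 rect [210.6 209.8] [15.1 17.7] 79 strips [([215.4, 204.1], 7), ([203.8, 206.8], 8)]
   centre [488.9  64.3  34. ] sep 35.8 xdir deg 152.1
pack px [300.3 280.5] area 274 rect [300.4 279.5] [14.6 24. ] 14 strips [([302.4, 269.6], 13), ([299.5, 280.7], 15)]
   centre [ 466.6 -291.3   34. ] sep 36.1 xdir deg 25.5
```

Call:
carry_out --pt "0.08 0 -0.3 0 0 0" --pt "0 0 -0.5 0 0 0" --pt "0 0 0 0 0 0" --fingers 0.12

```text
time: 10.45
position: [495.4, 175.8, 13.8]
ee_rot: [179.6, -0.3, 98.0]
ft_force: [-0.5, -0.2, 0.2]
grip_width: 75.1
```

```bash
python3 to.py 492.5 175.8 12 97.6
```

```text
at [495.4 175.8  13.8] [179.6  -0.3  98. ] q [ 11.  22. -25.  43.   0.  93.] w 75.1 F [-0.5 -0.2  0.2] t 10.4
shift units [-0.1   0.   -0.06] turn units [-0.06  0.07 -0.07]
```

Call:
carry_out --pt "-0.05 0 -0.1 -0.06 0.07 -0.07" --pt "0 0 -0.05 0 0 0" --pt "0 0 0 0 0 0" --pt "0 0 0 0 0 0" --pt "0 0 0 0 0 0" --pt "0 0 0 0 0 0" --fingers 1

```text
time: 10.95
position: [495.7, 176.2, 12.1]
ee_rot: [179.9, 0.0, 97.7]
ft_force: [0.7, 0.9, -1.1]
grip_width: 51.6
```

```bash
python3 to.py 644 -31 120 90
```

```text
at [495.7 176.2  12.1] [179.9   0.   97.7] q [ 11.  22. -24.  43.  -0.  93.] w 51.6 F [ 0.7  0.9 -1.1] t 10.9
shift units [ 4.94 -6.91  3.6 ] turn units [ 0.    0.02 -1.34]
```

Call:
carry_out --pt "0 0 0.8 0 0 0" --pt "0 0 1 0 0 0" --pt "0 0 1 0 0 0" --pt "0 -0.5 0.8 0 0 -0.3" --pt "0.5 -0.7 0 0 0 -0.3" --pt "0.5 -0.7 0 0 0 -0.3" --pt "0.5 -0.7 0 0 0 -0.3" --pt "0.5 -0.7 0 0 0 0"

```text
time: 11.62
position: [552.2, 77.6, 126.3]
ee_rot: [-180.0, -0.1, 91.0]
ft_force: [0.9, -0.8, -1.6]
grip_width: 51.9
```

Call:
carry_out --pt "0.5 -0.7 0 0 0 0" --pt "0.5 -0.7 0 0 0 0" --pt "0.5 -0.7 0 0 0 0" --pt "0.5 -0.7 0 0 0 0" --pt "0.5 -0.7 0 0 0 0" --pt "0 0 0 0 0 0" --pt "0 0 0 0 0 0"

```text
time: 12.2
position: [633.3, -38.0, 126.6]
ee_rot: [179.8, 0.0, 90.7]
ft_force: [-0.7, -0.2, -1.7]
grip_width: 51.7
```

```bash
python3 to.py 645.2 -31 60 89.7; python3 snap.py 7
```

```text
at [633.3 -38.  126.6] [179.8   0.   90.7] q [-11.  27.   1.  64.   0.  79.] w 51.7 F [-0.7 -0.2 -1.7] t 12.2
shift units [ 0.4   0.23 -2.22] turn units [ 0.    0.03 -0.18]
12.3 [632.8 -37.2 126.6] [179.8   0.   90.8] [-10.6  26.9   1.1  64.    0.   78.6] [-0.7  0.1 -1.2] 51.5
```

View pics/side7.png

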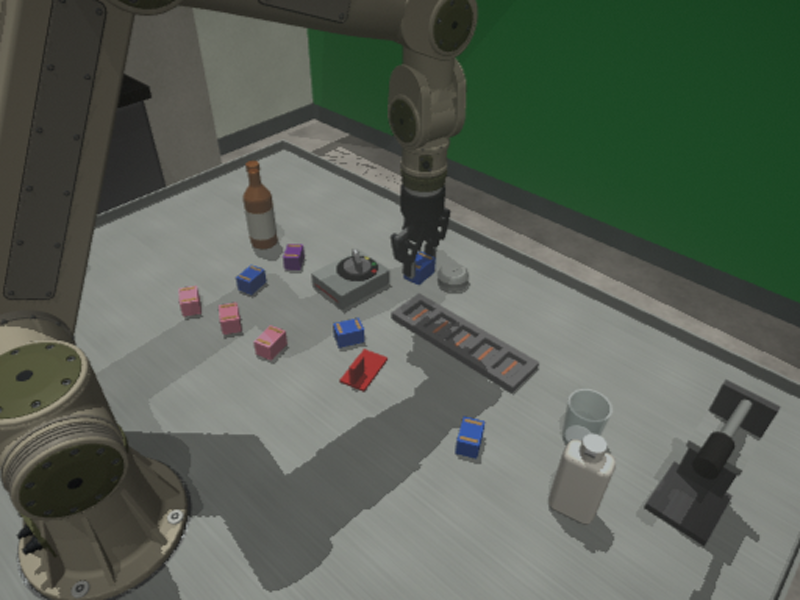

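View pics/top7.png

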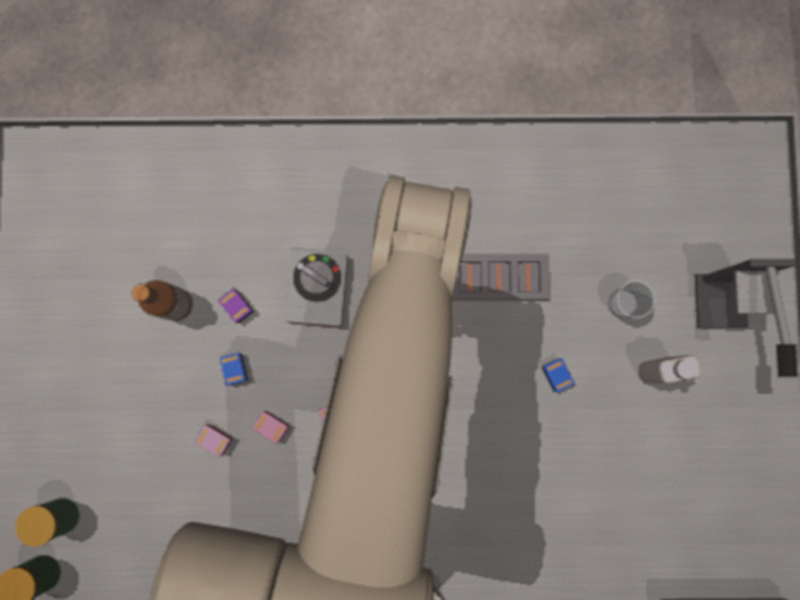

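Call:
carry_out --pt "0.4 0.2 0 0 0.03 -0.18" --pt "0 0 -0.7 0 0 0" --pt "0 0 -1 0 0 0" --pt "0 0 -0.5 0 0 0" --pt "0 0 0 0 0 0"

```text
time: 12.72
position: [643.3, -25.4, 61.5]
ee_rot: [179.9, -0.0, 90.0]
ft_force: [-0.5, 0.4, -1.1]
grip_width: 51.9
```

```bash
python3 to.py 645.2 -31 35 89.7
```

```text
at [643.3 -25.4  61.5] [179.9  -0.   90. ] q [-9. 31. -2. 57.  0. 81.] w 51.9 F [-0.5  0.4 -1.1] t 12.7
shift units [ 0.06 -0.19 -0.88] turn units [-0.    0.03 -0.06]
```

Call:
carry_out --pt "0.06 -0.19 -0.4 0 0.03 -0.06" --pt "0 0 -0.4 0 0 0" --pt "0 0 0 0 0 0"

```text
time: 12.97
position: [644.3, -28.9, 37.2]
ee_rot: [-180.0, -0.0, 89.9]
ft_force: [-0.9, 0.4, -1.6]
grip_width: 51.6
```

```bash
python3 to.py 645.2 -31 35 89.7; python3 snap.py 8 side; python3 -c "
from h import *
b=load('side8.npz')['pixels'][140:240,210:320,::-1]
cv2.imwrite('pics/z10.png',cv2.resize(b,(660,600),interpolation=cv2.INTER_CUBIC))"
```

```text
at [644.3 -28.9  37.2] [-180.    -0.    89.9] q [-10.  32.  -4.  54.   0.  80.] w 51.6 F [-0.9  0.4 -1.6] t 13.0
shift units [ 0.03 -0.07 -0.07] turn units [-0.01 -0.01 -0.03]
13.0167 [644.8 -29.1  38.3] [180.   -0.   89.9] [-9.7 32.1 -3.6 54.3  0.  80.4] [ 0.4 -0.5 -1.4] 51.7
```

View pics/z10.png

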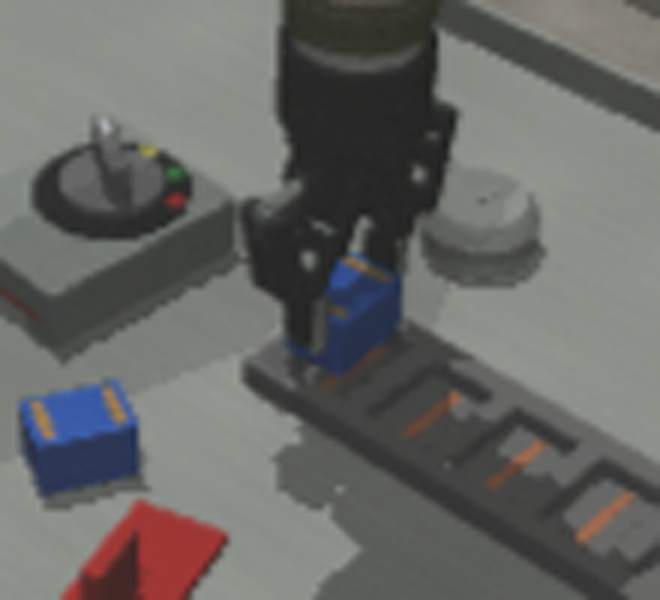

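Call:
carry_out --pt "0.02 -0.07 0 0 0 -0.03" --pt "0 0 -0.2 0 0 0" --pt "0 0 -0.2 0 0 0" --pt "0 0 0 0 0 0"

```text
time: 13.35
position: [647.7, -32.0, 28.2]
ee_rot: [179.7, 0.0, 89.7]
ft_force: [-0.6, -0.4, -1.0]
grip_width: 51.4
```

```bash
python3 to.py 645.2 -31 16.1 89.7
```

```text
at [647.7 -32.   28.2] [179.7   0.   89.7] q [-10.  33.  -4.  53.   0.  80.] w 51.4 F [-0.6 -0.4 -1. ] t 13.3
shift units [-0.08  0.03 -0.4 ] turn units [0.01 0.05 0.01]
```

Call:
carry_out --pt "-0.08 0.03 0 0 0.05 0" --pt "0 0 0 0 0 0"

```text
time: 13.52
position: [645.2, -31.3, 28.2]
ee_rot: [180.0, 0.0, 89.6]
ft_force: [-0.5, -0.9, -1.2]
grip_width: 51.6
```

```bash
python3 to.py 645.2 -31 16.1 89.7
```

```text
at [645.2 -31.3  28.2] [180.    0.   89.6] q [-10.  33.  -4.  53.  -0.  80.] w 51.6 F [-0.5 -0.9 -1.2] t 13.5
shift units [ 0.    0.01 -0.4 ] turn units [0.01 0.   0.01]
```

Call:
carry_out --pt "-0.02 0 -0.2 0 0 0" --pt "-0.02 0 -0.2 0 0 0" --pt "0 0 0 0 0 0"

```text
time: 13.77
position: [646.1, -31.3, 16.8]
ee_rot: [179.7, 0.1, 89.6]
ft_force: [1.2, 0.6, -1.6]
grip_width: 51.5
```

```bash
python3 to.py 645.2 -31 16.1 89.7; python3 snap.py 9 side; python3 -c "
from h import *
b=load('side9.npz')['pixels'][140:240,210:320,::-1]
cv2.imwrite('pics/z11.png',cv2.resize(b,(660,600),interpolation=cv2.INTER_CUBIC))"
```

```text
at [646.1 -31.3  16.8] [1.797e+02 1.000e-01 8.960e+01] q [-10.  33.  -5.  51.  -0.  80.] w 51.5 F [ 1.2  0.6 -1.6] t 13.8
shift units [-0.03  0.01 -0.02] turn units [0.01 0.05 0.01]
13.8167 [646.1 -31.3  17.1] [1.797e+02 1.000e-01 8.960e+01] [-9.9 33.1 -5.  51.5 -0.  80.5] [ 1.8  0.3 -1.1] 51.9
```

View pics/z11.png

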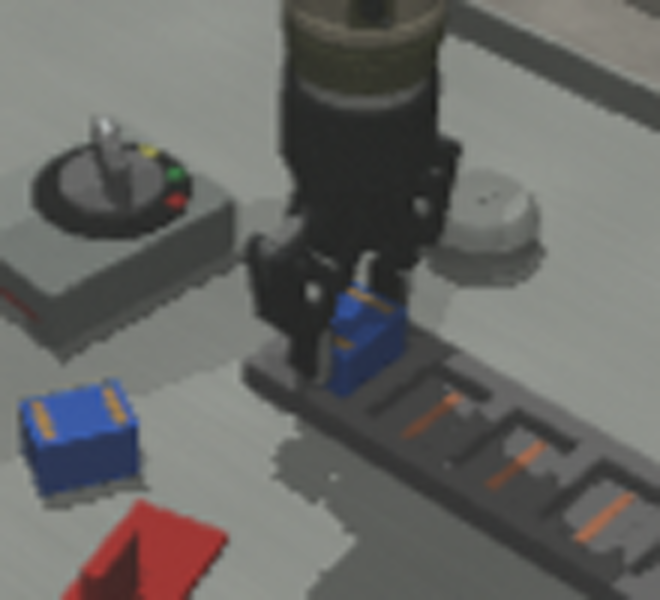

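Call:
carry_out --pt "0 0 0 0 0 0" --pt "0 0 0 0 0 0" --pt "0 0 0 0 0 0" --pt "0 0 0.6 0 0 0.2" --pt "0 0 1 0 0 0.9" --pt "0 0 1 0 0 1" --pt "-0.3 0.6 1 0 0 1" --pt "-0.5 0.9 0.3 0 0 1" --fingers 0.3

```text
time: 14.48
position: [618.3, 10.4, 133.3]
ee_rot: [-179.6, 0.1, 113.7]
ft_force: [0.9, 0.6, 1.6]
grip_width: 59.6
```

Call:
carry_out --pt "-0.4 0.9 0 0 0 1" --pt "-0.4 0.9 0 0 0 1" --pt "-0.4 0.9 0 0 0 1" --pt "-0.4 0.9 0 0 0 1" --pt "-0.4 0.9 0 0 0 1" --pt "-0.4 0.9 0 0 0 1" --pt "-0.5 0.9 0 0 0 1" --pt "-0.5 0.9 0 0 0 1"

```text
time: 15.15
position: [514.4, 232.9, 142.3]
ee_rot: [179.8, 0.7, 161.5]
ft_force: [0.7, 1.1, 0.0]
grip_width: 60.0
```

```bash
python3 to.py 479 292 60 192; python3 snap.py 10 side; python3 meas.py side10.npz;python3 -c "
from h import *
b=load('side10.npz')['pixels'][140:240,210:320,::-1]
cv2.imwrite('pics/z12.png',cv2.resize(b,(660,600),interpolation=cv2.INTER_CUBIC))"
```

```text
at [514.4 232.9 142.3] [179.8   0.7 161.5] q [16. 19. -9. 62. -0. 35.] w 60.0 F [0.7 1.1 0. ] t 15.2
shift units [-1.18  1.97 -2.74] turn units [-0.02  0.12  5.32]
15.2 [511.1 237.3 142.4] [179.7   0.5 162.1] [16.8 18.6 -9.2 61.7 -0.  34.7] [-2.7  2.9 -0.7] 59.9
pack px [159.3 176.6] area 95 rect [159.8 175.8] [ 9.2 17. ] 45 strips []
pack px [267.  195.6] area 120 rect [267.  194.6] [11.3 17.4] 42 strips [([264.0, 195.8], 5)]
pack px [223.3 213.2] area 222 rect [223.6 212.4] [15.5 17.5] 76 strips [([228.7, 207.3], 7), ([216.8, 209.8], 6)]
   centre [506.   25.9  34. ] sep 36.2 xdir deg 151.1
pack px [300.3 280.4] area 272 rect [300.4 279.5] [14.6 24. ] 14 strips [([302.4, 269.6], 13), ([299.8, 280.8], 16)]
   centre [ 466.8 -291.6   34. ] sep 36.0 xdir deg 26.8
```

View pics/z12.png

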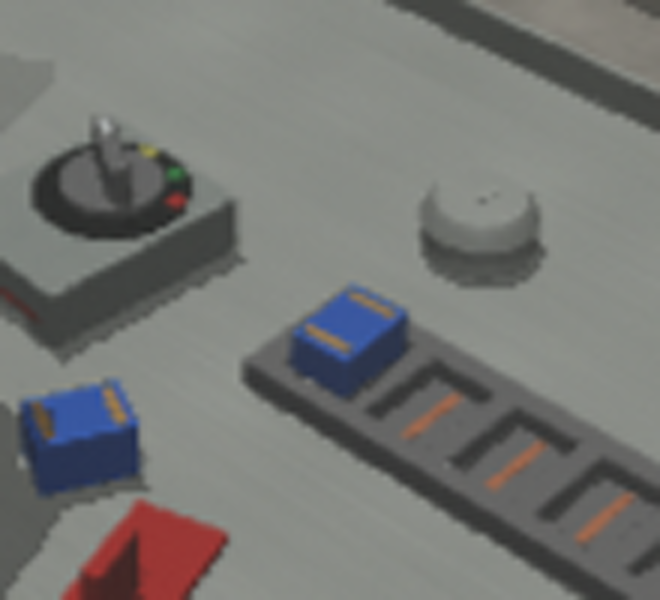

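Call:
carry_out --pt "-0.4 0.6 -0.2 0 0 0.95" --pt "-0.4 0.6 -0.5 0 0 0.95" --pt "-0.2 0.4 -0.6 0 0 0.95" --pt "0 0 -0.6 0 0 0.95" --pt "0 0 -0.5 0 0 0.95" --pt "0 0 0 0 0 0.4" --pt "0 0 0 0 0 0"

```text
time: 15.78
position: [477.4, 291.3, 71.0]
ee_rot: [179.5, 0.7, -166.6]
ft_force: [1.0, 0.1, -0.1]
grip_width: 59.8
```

```bash
python3 to.py 479 292 14 192
```

```text
at [477.4 291.3  71. ] [ 179.5    0.7 -166.6] q [ 23.  21. -16.  52.   0.  10.] w 59.8 F [ 1.   0.1 -0.1] t 15.8
shift units [ 0.05  0.02 -1.9 ] turn units [-0.11  0.11 -0.25]
```

Call:
carry_out --pt "0 0 -0.6 -0.1 0.1 -0.25" --pt "0 0 -0.8 0 0 0" --pt "0 0 -0.3 0 0 0" --pt "0 0 0 0 0 0"

```text
time: 16.12
position: [479.3, 291.3, 21.1]
ee_rot: [179.9, 0.3, -168.4]
ft_force: [-1.3, 0.4, -0.3]
grip_width: 59.9
```

```bash
python3 to.py 479 292 14 192;  python3 snap.py 11 side; python3 -c "
from h import *
b=load('side11.npz')['pixels'][130:230,110:220,::-1]
cv2.imwrite('pics/z13.png',cv2.resize(b,(660,600),interpolation=cv2.INTER_CUBIC))"
```

```text
at [479.3 291.3  21.1] [ 179.9    0.3 -168.4] q [ 23.  25. -19.  46.   0.  12.] w 59.9 F [-1.3  0.4 -0.3] t 16.1
shift units [-0.01  0.02 -0.24] turn units [-0.02  0.05  0.08]
16.1667 [479.4 291.4  21.8] [ 179.9    0.3 -168.4] [ 23.1  24.8 -18.7  46.2   0.   11.5] [-0.6 -0.7  0.1] 60.1
```

View pics/z13.png

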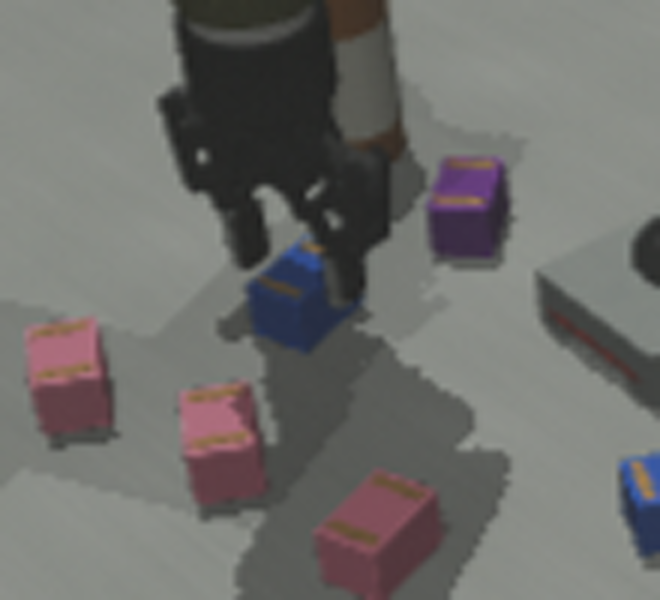

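Call:
carry_out --pt "0 0.02 -0.22 0 0.05 0.08" --pt "0 0 -0.03 0 0 0" --pt "0 0 -0.03 0 0 0" --pt "0 0 0 0 0 0" --pt "0 0 0 0 0 0" --pt "0 0 0 0 0 0" --pt "0 0 0 0 0 0" --fingers 1

```text
time: 16.75
position: [482.4, 292.8, 18.3]
ee_rot: [179.8, 0.4, -168.0]
ft_force: [-1.1, -0.0, -1.3]
grip_width: 34.3
```

Call:
carry_out --pt "0 0 0 0 0 0" --pt "0 0 0 0 0 0" --pt "0 0 0 0 0 0" --pt "0 0 0.5 0 0 0" --pt "0 0 1 0 0 0" --pt "0 0 0 0 0 -0.4" --pt "0 0 0 0 0 -1" --pt "0 0 0 0 0 -1" --fingers 0.12

```text
time: 17.42
position: [482.7, 292.9, 65.7]
ee_rot: [179.7, 0.4, 177.8]
ft_force: [1.5, 0.2, 0.6]
grip_width: 75.2
```

```bash
python3 to.py 479 292 60 101.7
```

```text
at [482.7 292.9  65.7] [179.7   0.4 177.8] q [ 23.  22. -15.  52.   0.  25.] w 75.2 F [1.5 0.2 0.6] t 17.4
shift units [-0.12 -0.03 -0.19] turn units [ 1.000e-02  9.000e-02 -1.328e+01]
```

Call:
carry_out --pt "0 0 0 0 0 -1" --pt "0 0 0 0 0 -1" --pt "0 0 0 0 0 -1" --pt "0 0 0 0 0 -1" --pt "0 0 0 0 0 -1" --pt "0 0 0 0 0 -1" --pt "0 0 0 0 0 -1" --pt "0 0 0 0 0 -1"

```text
time: 18.08
position: [483.9, 293.4, 67.3]
ee_rot: [179.6, 0.5, 129.6]
ft_force: [0.3, -0.9, -0.3]
grip_width: 75.3
```

Call:
carry_out --pt "0 0 0 0 0 -1" --pt "0 0 0 0 0 -1" --pt "0 0 0 0 0 -1" --pt "0 0 0 0 0 -1" --pt "0 0 0 0 0 -0.7" --pt "0 0 0 0 0 0"

```text
time: 18.58
position: [484.2, 293.7, 67.6]
ee_rot: [179.5, 0.5, 101.0]
ft_force: [0.2, -0.5, 0.4]
grip_width: 75.0
```

```bash
python3 to.py 481 292.5 12 102; python3 snap.py 12; python3 meas.py top12.npz;python3 meas.py side12.npz
```

```text
at [484.2 293.7  67.6] [179.5   0.5 101. ] q [ 23.  23. -15.  52.  -1. 102.] w 75.0 F [ 0.2 -0.5  0.4] t 18.6
shift units [-0.11 -0.04 -1.85] turn units [0.07 0.1  0.17]
18.6833 [484.2 293.6  67.6] [179.5   0.5 101.3] [ 23.4  22.6 -14.7  52.4  -0.6 102.2] [-1.   0.4 -0.1] 75.2
pack px [263.  176.1] area 123 rect [263. 176.] [10. 12.] 90 strips [([264.0, 170.0], 5), ([263.5, 182.0], 8)]
   centre [644.4 -33.4  34. ] sep 34.2 xdir deg 177.2
pack px [243.7 226.3] area 120 rect [243.6 226.5] [12.5 10.3] 31 strips [([246.5, 220.7], 6), ([240.2, 231.6], 9)]
   centre [503.4  24.6  34. ] sep 35.1 xdir deg 149.8
pack px [150.3 235.3] area 106 rect [149.3 235.2] [17.5 10. ] 79 strips [([147.8, 228.3], 6), ([148.3, 241.4], 10)]
   centre [480.5 290.8  34. ] sep 36.4 xdir deg 2.9
pack px [356.3 239.6] area 159 rect [357.1 239.7] [18.3 13. ] 63 strips [([355.0, 233.5], 10), ([360.8, 245.5], 10)]
   centre [ 464.4 -294.6   34. ] sep 36.7 xdir deg 24.6
pack px [158.1 178. ] area 122 rect [157.9 177.9] [12.3 15.4] 28 strips [([155.5, 176.5], 4)]
pack px [267.6 195. ] area 108 rect [267.8 194.3] [11.3 16.3] 45 strips [([264.0, 195.8], 5)]
pack px [223.3 213.3] area 221 rect [223.5 212.4] [15.5 17.7] 76 strips [([228.7, 207.3], 7), ([216.7, 209.4], 7)]
   centre [506.5  26.7  34. ] sep 36.2 xdir deg 148.2
pack px [300.3 280.4] area 273 rect [300.4 279.5] [14.6 24. ] 14 strips [([302.4, 269.6], 13), ([299.5, 280.7], 15)]
   centre [ 466.6 -291.3   34. ] sep 36.1 xdir deg 25.5
```

Call:
carry_out --pt "-0.11 -0.04 -0.3 0.07 0.1 0.17" --pt "0 0 -0.8 0 0 0" --pt "0 0 -0.6 0 0 0" --pt "0 0 0 0 0 0"

```text
time: 19.02
position: [481.5, 292.8, 15.4]
ee_rot: [179.9, -0.1, 102.8]
ft_force: [-0.1, -0.4, -0.3]
grip_width: 74.9
```

```bash
python3 to.py 481.5 292.6 12 102
```

```text
at [481.5 292.8  15.4] [ 1.799e+02 -1.000e-01  1.028e+02] q [ 23.  26. -19.  46.   0. 100.] w 74.9 F [-0.1 -0.4 -0.3] t 19.0
shift units [-0.   -0.01 -0.11] turn units [-0.03  0.02 -0.15]
```

Call:
carry_out --pt "0 0 -0.14 -0.03 0.02 -0.15" --pt "0 0 -0.05 0 0 0" --pt "0 0 0 0 0 0" --pt "0 0 0 0 0 0" --pt "0 0 0 0 0 0" --pt "0 0 0 0 0 0" --fingers 1

```text
time: 19.52
position: [481.4, 292.6, 10.1]
ee_rot: [-179.9, -0.0, 102.1]
ft_force: [0.4, -0.1, -2.3]
grip_width: 51.1
```

```bash
python3 to.py 645 -85 120 89.7
```

```text
at [481.4 292.6  10.1] [-179.9   -0.   102.1] q [ 23.  26. -19.  45.   0. 101.] w 51.1 F [ 0.4 -0.1 -2.3] t 19.5
shift units [  5.45 -12.59   3.66] turn units [-0.   -0.02 -2.17]
```

Call:
carry_out --pt "0 0 0.8 0 0 0" --pt "0 0 1 0 0 0" --pt "0 0 1 0 0 0" --pt "0 -0.5 0.9 0 0 -0.3" --pt "0.3 -0.9 0 0 0 -0.3" --pt "0.4 -0.9 0 0 0 -0.3" --pt "0.4 -0.9 0 0 0 -0.3" --pt "0.4 -0.9 0 0 0 -0.3"

```text
time: 20.18
position: [524.1, 170.3, 128.7]
ee_rot: [180.0, -0.2, 93.9]
ft_force: [-0.3, 0.5, -1.7]
grip_width: 50.8
```

Call:
carry_out --pt "0.4 -0.9 0 0 0 -0.3" --pt "0.4 -0.9 0 0 0 -0.3" --pt "0.4 -0.9 0 0 0 0" --pt "0.4 -0.9 0 0 0 0" --pt "0.4 -0.9 0 0 0 0" --pt "0.4 -0.9 0 0 0 0" --pt "0.4 -0.9 0 0 0 0" --pt "0 0 0 0 0 0"

```text
time: 20.85
position: [614.0, -33.2, 132.4]
ee_rot: [179.5, -0.0, 90.1]
ft_force: [0.4, 0.3, -1.8]
grip_width: 50.7
```

```bash
python3 to.py 645 -85 60 89.7
```

```text
at [614.  -33.2 132.4] [179.5  -0.   90.1] q [-11.  24.  -2.  63.   0.  79.] w 50.7 F [ 0.4  0.3 -1.8] t 20.9
shift units [ 1.03 -1.73 -2.41] turn units [-0.01  0.09 -0.07]
```

Call:
carry_out --pt "0.5 -0.8 0 0 0.09 -0.07" --pt "0.5 -0.8 -0.3 0 0 0" --pt "0 0 -0.8 0 0 0" --pt "0 0 -0.8 0 0 0" --pt "0 0 -0.3 0 0 0" --pt "0 0 0 0 0 0"

```text
time: 21.35
position: [646.1, -86.1, 66.4]
ee_rot: [179.8, -0.0, 89.4]
ft_force: [-0.7, 0.1, -0.3]
grip_width: 50.9
```

```bash
python3 to.py 645 -85 35 89.7
```

```text
at [646.1 -86.1  66.4] [179.8  -0.   89.4] q [-15.  31.  -1.  58.   0.  76.] w 50.9 F [-0.7  0.1 -0.3] t 21.4
shift units [-0.04  0.04 -1.05] turn units [-0.    0.04  0.05]
```

Call:
carry_out --pt "-0.04 0.04 -0.6 0 0.04 0.05" --pt "0 0 -0.6 0 0 0" --pt "0 0 0 0 0 0"

```text
time: 21.6
position: [645.2, -83.5, 32.3]
ee_rot: [179.9, -0.0, 89.8]
ft_force: [-1.5, -0.1, -1.3]
grip_width: 50.8
```

```bash
python3 to.py 645 -85 27 89.7
```

```text
at [645.2 -83.5  32.3] [179.9  -0.   89.8] q [-14.  33.  -3.  54.   0.  76.] w 50.8 F [-1.5 -0.1 -1.3] t 21.6
shift units [-0.01 -0.05 -0.18] turn units [-0.    0.01 -0.02]
```

Call:
carry_out --pt "-0.02 -0.05 -0.1 0 0 0" --pt "0 0 0 0 0 0" --pt "0 0 0 0 0 0"

```text
time: 21.85
position: [645.4, -83.9, 32.6]
ee_rot: [179.8, 0.0, 90.0]
ft_force: [0.3, 0.4, -1.6]
grip_width: 51.0
```

```bash
python3 to.py 645 -85 14.5 89.7
```

```text
at [645.4 -83.9  32.6] [179.8   0.   90. ] q [-14.  33.  -3.  54.   0.  76.] w 51.0 F [ 0.3  0.4 -1.6] t 21.9
shift units [-0.01 -0.04 -0.6 ] turn units [ 0.    0.03 -0.04]
```

Call:
carry_out --pt "-0.01 -0.05 -0.1 0 0.03 -0.04" --pt "-0.02 0 -0.25 0 0 0" --pt "-0.02 0 -0.25 0 0 0" --pt "0 0 0 0 0 0"

```text
time: 22.18
position: [646.6, -85.9, 17.6]
ee_rot: [179.6, 0.1, 89.7]
ft_force: [-0.3, 0.0, -0.9]
grip_width: 51.0
```

```bash
python3 to.py 645 -85 14.5 89.7; python3 snap.py 13 side; python3 -c "
from h import *
b=load('side13.npz')['pixels'][140:240,210:320,::-1]
cv2.imwrite('pics/z14.png',cv2.resize(b,(660,600),interpolation=cv2.INTER_CUBIC))"
```

```text
at [646.6 -85.9  17.6] [1.796e+02 1.000e-01 8.970e+01] q [-15.  34.  -4.  52.  -0.  76.] w 51.0 F [-0.3  0.  -0.9] t 22.2
shift units [-0.05  0.03 -0.1 ] turn units [ 0.02  0.07 -0.  ]
22.2333 [646.8 -86.   18.1] [1.796e+02 1.000e-01 8.970e+01] [-14.6  33.5  -4.2  51.9  -0.   75.7] [-0.3 -0.4 -1.6] 50.9
```

View pics/z14.png

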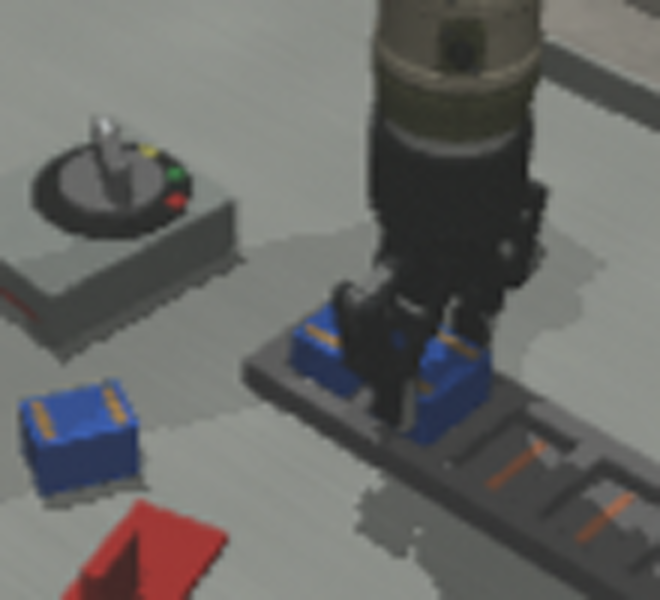

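Nearly in (about 3 mm above the floor, no force). Lower a little more, then release.

Call:
carry_out --pt "-0.05 0.02 -0.12 0.02 0.07 0" --pt "0 0 -0.03 0 0 0" --pt "0 0 0 0 0 0"

```text
time: 22.48
position: [645.1, -85.4, 13.0]
ee_rot: [-180.0, -0.0, 89.7]
ft_force: [1.4, -0.4, 4.9]
grip_width: 51.0
```

Call:
carry_out --pt "0 0 0 0 0 0" --pt "0 0 0 0 0 0" --pt "0 0 0 0 0 0" --pt "0 0 0.6 0 0 0" --pt "0 0 1 0 0 0" --pt "0 0 1 0 0 0.5" --pt "0 0 0.7 0 0 1" --pt "0 0 0 0 0 1" --fingers 0.3

```text
time: 23.15
position: [643.3, -85.1, 115.0]
ee_rot: [-179.7, 0.0, 104.5]
ft_force: [0.5, -0.0, 0.5]
grip_width: 59.9
```

```bash
python3 to.py 503.4 24.6 60 150; python3 snap.py 14 side; python3 -c "
from h import *
b=load('side14.npz')['pixels'][140:240,210:320,::-1]
cv2.imwrite('pics/z15.png',cv2.resize(b,(660,600),interpolation=cv2.INTER_CUBIC))"
```

```text
at [643.3 -85.1 115. ] [-179.7    0.   104.5] q [-15.  29.   3.  64.  -0.  61.] w 59.9 F [ 0.5 -0.   0.5] t 23.1
shift units [-4.66  3.66 -1.83] turn units [ 0.04 -0.04  7.95]
23.2 [642.9 -84.9 113.6] [-179.7    0.   104.7] [-14.5  29.3   3.1  64.1  -0.2  60.7] [-0.  -0.2  0.2] 59.6
```

View pics/z15.png

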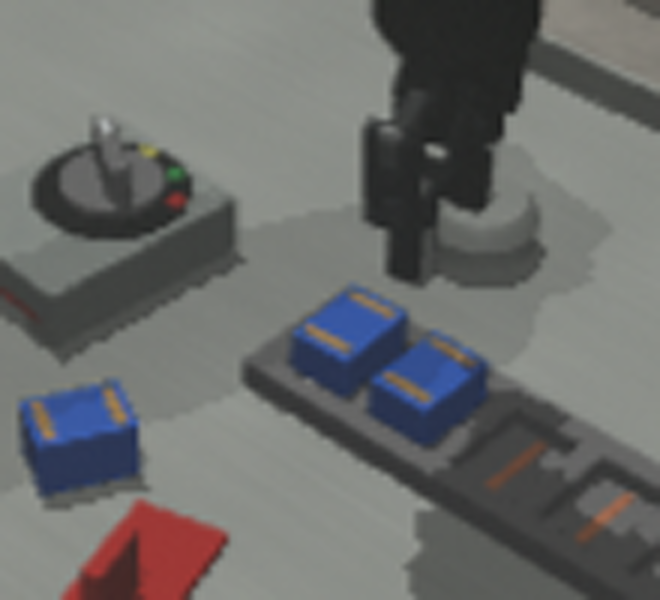

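Call:
carry_out --pt "-0.6 0.45 0 0 0 1" --pt "-0.7 0.55 0 0 0 1" --pt "-0.7 0.55 0 0 0 1" --pt "-0.7 0.55 0 0 0 1" --pt "-0.7 0.55 0 0 0 1" --pt "-0.7 0.55 0 0 0 1" --pt "-0.4 0.4 -0.3 0 0 1" --pt "0 0 -0.6 0 0 0.8"

```text
time: 23.87
position: [503.7, 25.0, 86.9]
ee_rot: [180.0, 0.3, 150.3]
ft_force: [-0.3, 0.2, 0.0]
grip_width: 59.8
```

Call:
carry_out --pt "0 0 -0.4 0 0 0" --pt "0 0 0 0 0 0"

```text
time: 24.03
position: [499.7, 26.6, 71.9]
ee_rot: [-179.9, 0.0, 150.4]
ft_force: [-0.0, 0.5, -0.2]
grip_width: 59.6
```

```bash
python3 to.py 503.8 25 60 149.8; 
```

```text
at [499.7  26.6  71.9] [-179.9    0.   150.4] q [ -6.  16. -24.  50.  -0.  24.] w 59.6 F [-0.   0.5 -0.2] t 24.0
shift units [ 0.14 -0.05 -0.4 ] turn units [ 0.01 -0.   -0.1 ]
```

Call:
carry_out --pt "0.12 -0.05 -0.5 0 0 -0.1" --pt "0 0 -0.8 0 0 0" --pt "0 0 -0.4 0 0 0" --pt "0 0 0 0 0 0" --fingers 0.4

```text
time: 24.37
position: [504.3, 25.0, 20.6]
ee_rot: [-180.0, 0.1, 149.3]
ft_force: [-0.3, -0.4, -1.0]
grip_width: 51.1
```

```bash
python3 to.py 503.8 25 14 149.8;python3 snap.py 15 side; python3 -c "
from h import *
b=load('side15.npz')['pixels'][170:270,170:280,::-1]
cv2.imwrite('pics/z16.png',cv2.resize(b,(660,600),interpolation=cv2.INTER_CUBIC))" 
```

```text
at [504.3  25.   20.6] [-1.800e+02  1.000e-01  1.493e+02] q [ -6.  20. -27.  43.  -0.  24.] w 51.1 F [-0.3 -0.4 -1. ] t 24.4
shift units [-0.02 -0.   -0.22] turn units [0.02 0.02 0.08]
24.4167 [504.5  25.   21.4] [-180.     0.2  149.3] [ -6.2  19.8 -26.7  43.3  -0.1  24.4] [-0.   0.4  0.3] 51.1
```

View pics/z16.png

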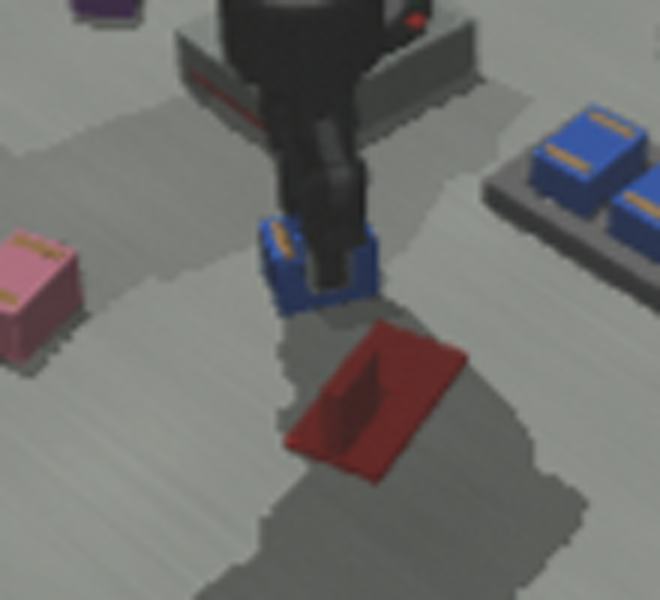

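Call:
carry_out --pt "-0.02 0 -0.24 0 0.02 0.08" --pt "0 0 -0.03 0 0 0" --pt "0 0 -0.03 0 0 0" --pt "0 0 0 0 0 0" --pt "0 0 0 0 0 0" --pt "0 0 0 0 0 0" --fingers 1

```text
time: 24.92
position: [506.9, 24.3, 15.4]
ee_rot: [180.0, 0.3, 149.7]
ft_force: [-0.1, -0.3, -1.7]
grip_width: 34.8
```

Call:
carry_out --pt "0 0 0 0 0 0" --pt "0 0 0 0 0 0" --pt "0 0 0 0 0 0" --pt "0 0 0.5 0 0 0" --pt "0 0 1 0 0 0" --pt "0 0 0 0 0 -0.4" --pt "0 0 0 0 0 -1" --pt "0 0 0 0 0 -1" --fingers 0.12

```text
time: 25.58
position: [507.2, 24.3, 63.3]
ee_rot: [179.9, 0.4, 135.5]
ft_force: [0.6, 0.4, -0.7]
grip_width: 75.0
```

Call:
carry_out --pt "0 0 0 0 0 -1" --pt "0 0 0 0 0 -1" --pt "0 0 0 0 0 -1" --pt "0 0 0 0 0 -1" --pt "0 0 0 0 0 -1" --pt "0 0 0 0 0 -1" --pt "0 0 0 0 0 -1" --pt "0 0 0 0 0 -1"

```text
time: 26.25
position: [508.2, 24.3, 65.2]
ee_rot: [179.7, 0.5, 87.3]
ft_force: [0.2, -0.5, -0.5]
grip_width: 75.2
```

```bash
python3 to.py 504 25 60 59.6
```

```text
at [508.2  24.3  65.2] [179.7   0.5  87.3] q [ -6.  17. -23.  49.  -0.  87.] w 75.2 F [ 0.2 -0.5 -0.5] t 26.2
shift units [-0.14  0.02 -0.17] turn units [ 0.09  0.03 -4.83]
```

Call:
carry_out --pt "0 0 0 0 0 -1" --pt "0 0 0 0 0 -1" --pt "0 0 0 0 0 -1" --pt "0 0 0 0 0 -1" --pt "0 0 0 0 0 -0.5" --pt "0 0 0 0 0 0"

```text
time: 26.75
position: [508.5, 24.4, 65.8]
ee_rot: [179.6, 0.4, 59.9]
ft_force: [1.0, -0.2, -0.0]
grip_width: 75.4
```

```bash
python3 to.py 505.5 25.1 12 59.7; python3 snap.py 16 ; python3 meas.py side16.npz;  python3 meas.py top16.npz
```

```text
at [508.5  24.4  65.8] [179.6   0.4  59.9] q [ -6.  17. -23.  50.  -1. 114.] w 75.4 F [ 1.  -0.2 -0. ] t 26.8
shift units [-0.1   0.02 -1.79] turn units [ 0.1   0.01 -0.04]
26.85 [508.5  24.4  65.8] [179.6   0.4  60.1] [ -6.   17.2 -23.   49.6  -0.5 113.9] [ 0.1 -0.6 -0.3] 75.0
pack px [273.6 200.6] area 325 rect [273.8 199.8] [30.2 16.6] 31 strips [([264.0, 195.8], 5), ([285.5, 198.5], 6), ([277.5, 204.2], 6)]
pack px [223.8 212.7] area 226 rect [223.9 211.9] [15.7 17.6] 77 strips [([229.2, 206.7], 6), ([217.2, 208.7], 6)]
   centre [509.5  27.9  34. ] sep 36.1 xdir deg 147.3
pack px [300.3 280.5] area 274 rect [300.4 279.5] [14.6 24. ] 14 strips [([302.4, 269.6], 13), ([299.5, 280.7], 15)]
   centre [ 466.6 -291.3   34. ] sep 36.1 xdir deg 25.5
pack px [263. 176.] area 124 rect [263. 176.] [10. 12.] 90 strips [([262.5, 170.0], 8), ([263.5, 182.0], 8)]
   centre [644.4 -31.3  34. ] sep 34.3 xdir deg 4.3
pack px [282.2 177.1] area 143 rect [282.  177.5] [15. 12.] 90 strips [([281.5, 170.0], 8), ([281.5, 182.5], 16)]
   centre [643.4 -83.6  34. ] sep 35.6 xdir deg 179.4
pack px [356.3 239.6] area 159 rect [357.1 239.7] [18.3 13. ] 63 strips [([355.0, 233.5], 10), ([360.8, 245.5], 10)]
   centre [ 464.4 -294.6   34. ] sep 36.7 xdir deg 24.6
```

Consistent (side minus its ~3 mm bias gives about 506.5, 25). Descend and grip.

Call:
carry_out --pt "-0.09 0.02 -0.3 0.1 0 -0.04" --pt "0 0 -0.8 0 0 0" --pt "0 0 -0.6 0 0 0" --pt "0 0 0 0 0 0"

```text
time: 27.18
position: [506.7, 25.0, 13.6]
ee_rot: [179.7, -0.3, 60.1]
ft_force: [-0.2, -0.8, 0.0]
grip_width: 75.1
```

```bash
python3 to.py 505.5 25.1 12 59.7
```

```text
at [506.7  25.   13.6] [179.7  -0.3  60.1] q [ -6.  20. -27.  42.   0. 114.] w 75.1 F [-0.2 -0.8  0. ] t 27.2
shift units [-0.04  0.   -0.05] turn units [-0.02  0.06 -0.07]
```

Call:
carry_out --pt "-0.03 -0.01 -0.08 -0.02 0.06 -0.07" --pt "0 0 -0.04 0 0 0" --pt "0 0 0 0 0 0" --pt "0 0 0 0 0 0" --pt "0 0 0 0 0 0" --pt "0 0 0 0 0 0" --fingers 1

```text
time: 27.68
position: [505.7, 24.6, 11.0]
ee_rot: [-180.0, 0.0, 59.8]
ft_force: [0.3, 0.5, -0.5]
grip_width: 50.8
```

```bash
python3 to.py 644.7 -139 120 89.7
```

```text
at [505.7  24.6  11. ] [-180.     0.    59.8] q [ -6.  21. -27.  42.   0. 114.] w 50.8 F [ 0.3  0.5 -0.5] t 27.7
shift units [ 4.63 -5.45  3.63] turn units [ 0.   -0.01  5.22]
```

Call:
carry_out --pt "0 0 0.8 0 0 0" --pt "0 0 1 0 0 0" --pt "0 0 1 0 0 0.3" --pt "0.2 -0.3 0.8 0 0 0.8" --pt "0.6 -0.7 0 0 0 0.9" --pt "0.6 -0.7 0 0 0 0.9" --pt "0.6 -0.7 0 0 0 0.9" --pt "0.6 -0.7 0 0 0 0.9"

```text
time: 28.35
position: [580.4, -66.8, 127.2]
ee_rot: [-179.9, 0.2, 88.3]
ft_force: [0.8, -0.5, -1.5]
grip_width: 50.8
```

Call:
carry_out --pt "0.6 -0.7 0 0 0 0.4" --pt "0.6 -0.7 0 0 0 0" --pt "0.6 -0.7 0 0 0 0" --pt "0.2 -0.2 0 0 0 0" --pt "0 0 0 0 0 0"

```text
time: 28.77
position: [646.7, -144.3, 128.3]
ee_rot: [179.8, 0.4, 90.8]
ft_force: [-0.3, 1.4, -0.6]
grip_width: 50.7
```

```bash
python3 to.py 644.7 -139 60 89.7
```

```text
at [ 646.7 -144.3  128.3] [179.8   0.4  90.8] q [-19.  30.   6.  66.  -0.  70.] w 50.7 F [-0.3  1.4 -0.6] t 28.8
shift units [-0.07  0.18 -2.28] turn units [ 0.06  0.03 -0.2 ]
```

Call:
carry_out --pt "-0.07 0.14 -0.4 0.06 0.03 -0.2" --pt "0 0 -0.8 0 0 0" --pt "0 0 -0.8 0 0 0" --pt "0 0 -0.6 0 0 0" --pt "0 0 0 0 0 0"

```text
time: 29.18
position: [641.5, -136.2, 46.6]
ee_rot: [180.0, -0.1, 89.5]
ft_force: [-0.8, 0.3, -0.9]
grip_width: 50.9
```

```bash
python3 to.py 644.7 -139 30 89.7
```

```text
at [ 641.5 -136.2   46.6] [ 1.80e+02 -1.00e-01  8.95e+01] q [-19.  33.  -1.  56.   0.  71.] w 50.9 F [-0.8  0.3 -0.9] t 29.2
shift units [ 0.11 -0.09 -0.55] turn units [-0.02  0.    0.04]
```

Call:
carry_out --pt "0.1 -0.09 -0.2 -0.02 0 0.04" --pt "0 0 -0.25 0 0 0" --pt "0 0 0 0 0 0" --pt "0 0 0 0 0 0"

```text
time: 29.52
position: [642.5, -135.7, 32.3]
ee_rot: [-179.8, -0.1, 89.8]
ft_force: [0.7, 0.4, -0.4]
grip_width: 50.9
```

```bash
python3 to.py 644.7 -139 15 89.7
```

```text
at [ 642.5 -135.7   32.3] [-1.798e+02 -1.000e-01  8.980e+01] q [-19.  34.  -2.  55.   0.  71.] w 50.9 F [ 0.7  0.4 -0.4] t 29.5
shift units [ 0.07 -0.11 -0.58] turn units [-0.02 -0.03 -0.02]
```

Call:
carry_out --pt "0.07 -0.11 0 -0.02 -0.03 -0.02" --pt "0 0 0 0 0 0"

```text
time: 29.68
position: [645.6, -139.2, 33.7]
ee_rot: [179.8, 0.1, 89.7]
ft_force: [0.0, -0.4, -1.5]
grip_width: 50.8
```

```bash
python3 to.py 644.7 -139 15 89.7
```

```text
at [ 645.6 -139.2   33.7] [1.798e+02 1.000e-01 8.970e+01] q [-19.  34.  -1.  55.  -0.  71.] w 50.8 F [ 0.  -0.4 -1.5] t 29.7
shift units [-0.03  0.01 -0.62] turn units [0.01 0.03 0.  ]
```

Call:
carry_out --pt "-0.03 0.01 -0.2 0 0.03 0" --pt "-0.03 0 -0.25 0 0 0" --pt "-0.02 0 -0.2 0 0 0" --pt "0 0 0 0 0 0"

```text
time: 30.02
position: [645.0, -140.0, 15.0]
ee_rot: [179.8, 0.2, 89.7]
ft_force: [-0.3, -0.2, -1.7]
grip_width: 51.0
```

```bash
python3 to.py 644.7 -139 15 89.7
```

```text
at [ 645. -140.   15.] [179.8   0.2  89.7] q [-19.  35.  -3.  52.  -0.  71.] w 51.0 F [-0.3 -0.2 -1.7] t 30.0
shift units [-0.01  0.03 -0.  ] turn units [0.03 0.04 0.01]
```

Call:
carry_out --pt "0 0 0 0 0 0" --pt "0 0 0 0 0 0" --pt "0 0 0 0 0 0" --pt "0 0 0.6 0 0 0" --pt "0 0 1 0 0 0" --pt "0 0 1 0 0 -0.5" --pt "0 0 0.7 0 0 -1" --pt "-0.6 -0.5 0 0 0 -1" --fingers 0.3

```text
time: 30.68
position: [626.4, -152.4, 115.4]
ee_rot: [179.9, -0.1, 75.1]
ft_force: [0.8, -0.8, 0.4]
grip_width: 59.6
```

Call:
carry_out --pt "-0.6 -0.55 0 0 0 -1" --pt "-0.7 -0.6 0 0 0 -1" --pt "-0.7 -0.6 0 0 0 -1" --pt "-0.7 -0.6 0 0 0 -1" --pt "-0.7 -0.6 0 0 0 -1" --pt "-0.7 -0.6 0 0 0 -1" --pt "-0.6 -0.5 0 0 0 -1" --pt "-0.3 -0.2 0 0 0 -1"

```text
time: 31.35
position: [473.9, -286.0, 123.4]
ee_rot: [179.0, -0.2, 27.1]
ft_force: [-0.8, -0.4, -0.6]
grip_width: 60.1
```

```bash
python3 to.py 465 -294 60 25; python3 snap.py 17; python3 meas.py side17.npz;  python3 meas.py top17.npz; python3 -c "
from h import *
b=load('side17.npz')['pixels'][150:310,210:380,::-1]
cv2.imwrite('pics/z17.png',cv2.resize(b,(637,600),interpolation=cv2.INTER_CUBIC))"
```

```text
at [ 473.9 -286.   123.4] [179.   -0.2  27.1] q [-39.  18. -13.  58.  -0. 114.] w 60.1 F [-0.8 -0.4 -0.6] t 31.4
shift units [-0.3  -0.27 -2.11] turn units [ 0.14  0.11 -0.37]
31.45 [ 474.4 -285.6  123.5] [179.   -0.2  27.3] [-39.3  18.  -12.8  58.2  -0.2 113.5] [ 0.1  0.6 -0.5] 59.6
pack px [273.7 199.7] area 321 rect [274.6 200.3] [32.3 16.7] 30 strips [([264.0, 195.8], 5), ([285.5, 198.5], 6), ([277.0, 203.8], 5)]
pack px [300.4 280.5] area 275 rect [300.5 279.4] [14.3 24.3] 14 strips [([302.4, 269.6], 13), ([299.7, 280.8], 12)]
   centre [ 466.7 -291.5   34. ] sep 36.2 xdir deg 26.3
pack px [300.8 175.9] area 128 rect [301. 175.] [14. 12.] 90 strips [([301.0, 169.6], 16), ([300.6, 182.4], 12)]
   centre [ 643.8 -138.    34. ] sep 36.6 xdir deg 177.3
pack px [262.9 176.1] area 125 rect [263.  176.5] [11. 12.] 90 strips [([262.5, 170.0], 8), ([262.8, 182.3], 12)]
   centre [643.9 -30.4  34. ] sep 35.1 xdir deg 1.1
pack px [282.1 177.2] area 142 rect [282. 178.] [14. 12.] 90 strips [([281.5, 170.0], 8), ([281.5, 182.5], 16)]
   centre [643.4 -83.6  34. ] sep 35.6 xdir deg 179.4
```

View pics/z17.png

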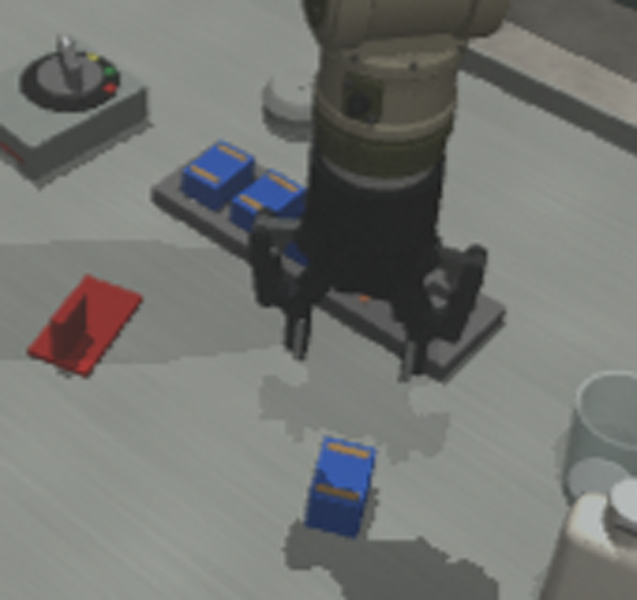

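Call:
carry_out --pt "-0.3 -0.27 -0.2 0.14 0.11 -0.37" --pt "0 0 -0.8 0 0 0" --pt "0 0 -0.8 0 0 0" --pt "0 0 -0.5 0 0 0" --pt "0 0 0 0 0 0"

```text
time: 31.87
position: [469.8, -295.0, 56.5]
ee_rot: [179.5, -0.3, 25.8]
ft_force: [-0.7, -0.6, -0.2]
grip_width: 60.1
```

```bash
python3 to.py 464.5 -294 14 25
```

```text
at [ 469.8 -295.    56.5] [179.5  -0.3  25.8] q [-40.  22. -18.  50.   0. 114.] w 60.1 F [-0.7 -0.6 -0.2] t 31.9
shift units [-0.18  0.03 -1.42] turn units [ 0.05  0.09 -0.14]
```

Call:
carry_out --pt "-0.18 0.03 -0.3 0.05 0.09 -0.14" --pt "0 0 -0.6 0 0 0" --pt "0 0 -0.3 0 0 0" --pt "0 0 0 0 0 0"

```text
time: 32.2
position: [466.7, -293.5, 21.0]
ee_rot: [179.9, -0.1, 25.3]
ft_force: [0.2, 0.5, 1.1]
grip_width: 59.9
```

```bash
python3 to.py 464.5 -294 14 25;python3 snap.py 18 side; python3 -c "
from h import *
b=load('side18.npz')['pixels'][220:320,240:350,::-1]
cv2.imwrite('pics/z18.png',cv2.resize(b,(660,600),interpolation=cv2.INTER_CUBIC))"
```

```text
at [ 466.7 -293.5   21. ] [ 1.799e+02 -1.000e-01  2.530e+01] q [-41.  24. -20.  46.   0. 114.] w 59.9 F [0.2 0.5 1.1] t 32.2
shift units [-0.07 -0.02 -0.23] turn units [ 0.01  0.01 -0.06]
32.25 [ 467.  -293.7   21.7] [ 1.799e+02 -1.000e-01  2.530e+01] [-40.5  24.1 -19.9  45.9   0.  114.2] [-0.1  0.7  0.4] 60.1
```

View pics/z18.png

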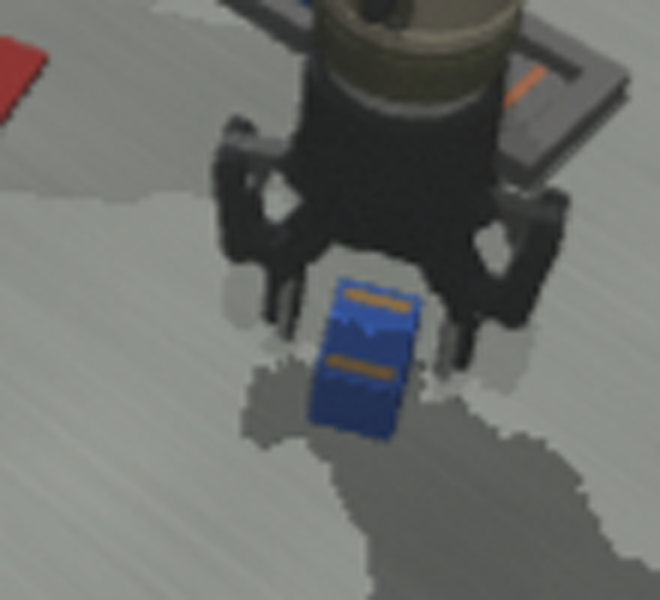

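Call:
carry_out --pt "-0.08 -0.02 -0.26 0 0 -0.06" --pt "0 0 -0.03 0 0 0" --pt "0 0 -0.03 0 0 0" --pt "0 0 0 0 0 0" --pt "0 0 0 0 0 0" --pt "0 0 0 0 0 0" --fingers 1

```text
time: 32.75
position: [466.5, -295.8, 16.1]
ee_rot: [179.6, -0.2, 25.0]
ft_force: [-0.1, -0.4, -0.9]
grip_width: 34.6
```

Call:
carry_out --pt "0 0 0 0 0 0" --pt "0 0 0 0 0 0" --pt "0 0 0 0 0 0" --pt "0 0 0.5 0 0 0" --pt "0 0 1 0 0 0" --pt "0 0 0 0 0 0.4" --pt "0 0 0 0 0 1" --pt "0 0 0 0 0 1" --fingers 0.12

```text
time: 33.42
position: [466.7, -296.1, 63.2]
ee_rot: [179.6, -0.2, 39.2]
ft_force: [1.0, 0.2, 0.5]
grip_width: 75.2
```

Call:
carry_out --pt "0 0 0 0 0 1" --pt "0 0 0 0 0 1" --pt "0 0 0 0 0 1" --pt "0 0 0 0 0 1" --pt "0 0 0 0 0 1" --pt "0 0 0 0 0 1" --pt "0 0 0 0 0 1" --pt "0 0 0 0 0 1"

```text
time: 34.08
position: [467.5, -296.8, 64.3]
ee_rot: [179.4, -0.2, 87.4]
ft_force: [0.1, 0.8, 0.8]
grip_width: 75.0
```

Call:
carry_out --pt "0 0 0 0 0 1" --pt "0 0 0 0 0 1" --pt "0 0 0 0 0 1" --pt "0 0 0 0 0 1" --pt "0 0 0 0 0 0.9" --pt "0 0 0 0 0 0"

```text
time: 34.58
position: [467.6, -297.0, 64.3]
ee_rot: [179.4, -0.1, 117.1]
ft_force: [0.4, 0.3, 0.1]
grip_width: 74.9
```

```bash
python3 to.py 466 -294 12 115.2; python3 snap.py 19; python3 meas.py side19.npz |tail -3;  python3 meas.py top19.npz|tail -2
```

```text
at [ 467.6 -297.    64.3] [ 1.794e+02 -1.000e-01  1.171e+02] q [-41.  22. -17.  52.   1.  22.] w 74.9 F [0.4 0.3 0.1] t 34.6
shift units [-0.05  0.1  -1.74] turn units [-0.07  0.08 -0.33]
34.6833 [ 467.6 -297.    64.3] [179.4  -0.2 116.8] [-41.1  21.6 -16.7  51.6   0.6  22.1] [-0.1  0.2  1. ] 74.9
pack px [277.9 203.4] area 457 rect [278.5 202.6] [41.2 17. ] 32 strips [([264.0, 195.8], 5), ([285.5, 198.5], 6), ([277.5, 204.2], 6), ([291.0, 212.0], 5)]
pack px [300.4 284.4] area 169 rect [300.6 280.8] [14.6 21.1] 14 strips [([300.3, 280.6], 17)]
pack px [354.4 240.2] area 98 rect [355.7 240.4] [18.3  8.9] 63 strips [([354.4, 233.9], 8), ([358.3, 246.3], 3)]
   centre [ 462.7 -290.3   34. ] sep 36.1 xdir deg 16.3
```

Call:
carry_out --pt "-0.06 0.03 -0.3 -0.07 0.08 -0.33" --pt "0 0 -0.8 0 0 0" --pt "0 0 -0.5 0 0 0" --pt "0 0 0 0 0 0"

```text
time: 35.02
position: [467.3, -297.4, 16.8]
ee_rot: [179.9, 0.3, 114.2]
ft_force: [-0.1, 0.9, -0.5]
grip_width: 75.2
```

```bash
python3 to.py 465.8 -296.1 12 115
```

```text
at [ 467.3 -297.4   16.8] [179.9   0.3 114.2] q [-41.  24. -20.  45.  -0.  25.] w 75.2 F [-0.1  0.9 -0.5] t 35.0
shift units [-0.05  0.04 -0.16] turn units [0.04 0.04 0.14]
```

Call:
carry_out --pt "-0.05 0.04 -0.16 0.04 0.04 0.14" --pt "0 0 -0.05 0 0 0" --pt "0 0 0 0 0 0"

```text
time: 35.27
position: [465.6, -296.0, 10.6]
ee_rot: [-180.0, -0.1, 114.9]
ft_force: [-0.1, 0.1, -0.6]
grip_width: 75.5
```

```bash
python3 to.py 465.8 -296.1 12 115
```

```text
at [ 465.6 -296.    10.6] [-1.800e+02 -1.000e-01  1.149e+02] q [-41.  25. -20.  45.   0.  24.] w 75.5 F [-0.1  0.1 -0.6] t 35.3
shift units [ 0.01 -0.    0.05] turn units [-0.01 -0.01  0.02]
```

Call:
carry_out --pt "0 0 0 0 0 0" --pt "0 0 0 0 0 0" --pt "0 0 0 0 0 0" --pt "0 0 0 0 0 0" --pt "0 0 0 0 0 0" --fingers 1

```text
time: 35.68
position: [467.3, -297.5, 13.5]
ee_rot: [179.9, 0.2, 114.8]
ft_force: [-0.1, 0.8, -1.8]
grip_width: 50.7
```

```bash
python3 to.py 644.4 -193 120 89.7
```

```text
at [ 467.3 -297.5   13.5] [179.9   0.2 114.8] q [-41.  25. -20.  45.   0.  24.] w 50.7 F [-0.1  0.8 -1.8] t 35.7
shift units [5.9  3.48 3.55] turn units [ 0.03  0.02 -4.39]
```

Call:
carry_out --pt "0 0 0.8 0 0 0" --pt "0 0 1 0 0 0" --pt "0 0 1 0 0 0" --pt "0.3 0.2 0.6 0 0 -0.5" --pt "0.7 0.4 0 0 0 -0.8" --pt "0.7 0.4 0 0 0 -0.8" --pt "0.7 0.4 0 0 0 -0.8" --pt "0.7 0.4 0 0 0 -0.8"

```text
time: 36.35
position: [557.4, -242.4, 120.5]
ee_rot: [180.0, -0.1, 92.2]
ft_force: [1.0, -0.1, -1.3]
grip_width: 50.8
```

Call:
carry_out --pt "0.7 0.4 0 0 0 -0.7" --pt "0.7 0.4 0 0 0 0" --pt "0.7 0.4 0 0 0 0" --pt "0.5 0.3 0 0 0 0" --pt "0 0 0 0 0 0" --pt "0 0 0 0 0 0"

```text
time: 36.85
position: [642.2, -191.4, 119.3]
ee_rot: [179.9, -0.1, 88.0]
ft_force: [0.2, -0.5, -1.4]
grip_width: 50.7
```

```bash
python3 to.py 644.4 -194 60 89.7
```

```text
at [ 642.2 -191.4  119.3] [ 1.799e+02 -1.000e-01  8.800e+01] q [-24.  31.   7.  66.   0.  68.] w 50.7 F [ 0.2 -0.5 -1.4] t 36.9
shift units [ 0.07 -0.09 -1.98] turn units [-0.02  0.01  0.29]
```

Call:
carry_out --pt "0.1 -0.12 -0.4 0 0 0.29" --pt "0 0 -0.8 0 0 0" --pt "0 0 -0.8 0 0 0" --pt "0 0 -0.4 0 0 0" --pt "0 0 0 0 0 0" --pt "0 0 0 0 0 0"

```text
time: 37.35
position: [641.4, -197.3, 45.6]
ee_rot: [180.0, -0.1, 89.6]
ft_force: [0.2, 0.3, -1.3]
grip_width: 50.5
```

```bash
python3 to.py 644.4 -194 33 89.7
```

```text
at [ 641.4 -197.3   45.6] [ 1.80e+02 -1.00e-01  8.96e+01] q [-24.  34.   1.  57.   0.  66.] w 50.5 F [ 0.2  0.3 -1.3] t 37.4
shift units [ 0.1   0.11 -0.42] turn units [-0.01  0.    0.01]
```

Call:
carry_out --pt "0.1 0.11 -0.2 0 0 0" --pt "0 0 -0.2 0 0 0" --pt "0 0 0 0 0 0" --pt "0 0 0 0 0 0"

```text
time: 37.68
position: [645.0, -195.4, 35.6]
ee_rot: [179.8, 0.0, 89.5]
ft_force: [-0.2, 0.4, -2.4]
grip_width: 50.6
```

```bash
python3 to.py 644.4 -194 33 89.7; python3 snap.py 20 side; python3 meas.py side20.npz; python3 -c "
from h import *
b=load('side20.npz')['pixels'][160:260,250:360,::-1]
cv2.imwrite('pics/z19.png',cv2.resize(b,(660,600),interpolation=cv2.INTER_CUBIC))"
```

```text
at [ 645.  -195.4   35.6] [179.8   0.   89.5] q [-24.  35.   1.  56.   0.  67.] w 50.6 F [-0.2  0.4 -2.4] t 37.7
shift units [-0.02  0.05 -0.09] turn units [0.   0.03 0.03]
37.7333 [ 645.  -195.4   35.6] [179.8   0.   89.5] [-23.7  34.9   1.1  56.    0.   66.8] [ 0.2  0.1 -0.9] 50.5
pack px [281.6 205.3] area 449 rect [281.4 204.3] [47.8 16.5] 32 strips [([264.0, 195.8], 5), ([285.5, 198.5], 6), ([277.5, 204.2], 6), ([292.0, 212.6], 7)]
pack px [314.  219.3] area 142 rect [313.6 219.5] [11.8 20.2] 28 strips [([317.5, 211.5], 4)]
```

View pics/z19.png

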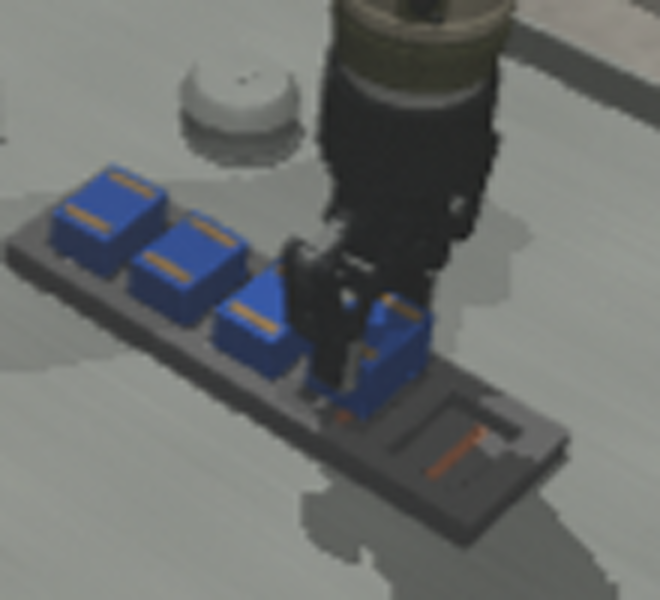

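```bash
python3 - <<'E'
from h import *
s=load("side20.npz"); s9=load("side8.npz")
# corner bottom (-x,-y) of held pack now, and top (+x,-y) corner
print("corner now",ray(s,[310.8,229.2],23.1).round(1), "top",ray(s,[250+430/6,160+318/6],57).round(1),"tool 645,-195.4")
# same on pack 1 held (side8: tool 644.8,-29.1,z38.3, offset 12.1 => bottom 26.2)
print("corner ref",ray(s9,[210+345/6,140+372/6],26.2).round(1),"top",ray(s9,[210+402/6,140+283/6],60.2).round(1),"tool 644.8,-29.1")
E
```

```text
corner now [[ 623.5 -209.2   23.1]] top [[ 667.3 -210.8   57. ]] tool 645,-195.4
corner ref [[625.4 -45.5  26.2]] top [[666.8 -46.3  60.2]] tool 644.8,-29.1
```

Call:
carry_out --pt "-0.02 0.01 -0.15 0 0.03 0.03" --pt "-0.02 0 -0.2 0 0 0" --pt "0 0 0 0 0 0"

```text
time: 37.98
position: [644.9, -195.5, 26.0]
ee_rot: [179.9, 0.1, 89.7]
ft_force: [-0.8, -0.1, -1.0]
grip_width: 50.6
```

```bash
python3 to.py 644.6 -195 15 89.7
```

```text
at [ 644.9 -195.5   26. ] [1.799e+02 1.000e-01 8.970e+01] q [-24.  35.   0.  55.  -0.  67.] w 50.6 F [-0.8 -0.1 -1. ] t 38.0
shift units [-0.01  0.02 -0.37] turn units [ 0.02  0.02 -0.01]
```

Call:
carry_out --pt "-0.02 0.02 -0.2 0 0.02 0" --pt "-0.02 0 -0.2 0 0 0" --pt "0 0 0 0 0 0"

```text
time: 38.23
position: [644.9, -195.1, 16.3]
ee_rot: [179.8, 0.2, 89.8]
ft_force: [0.1, -0.2, -1.1]
grip_width: 50.8
```

```bash
python3 to.py 644.6 -195 15 89.7
```

```text
at [ 644.9 -195.1   16.3] [179.8   0.2  89.8] q [-24.  36.  -0.  54.  -0.  67.] w 50.8 F [ 0.1 -0.2 -1.1] t 38.2
shift units [-0.01  0.   -0.04] turn units [ 0.03  0.04 -0.01]
```

Call:
carry_out --pt "0 0 0 0 0 0" --pt "0 0 0 0 0 0" --pt "0 0 0 0 0 0" --pt "0 0 0.6 0 0 0" --pt "0 0 1 0 0 0.5" --pt "0 0 1 0 0 1" --pt "0 0 1 0 0 1" --pt "-0.3 0 0.6 0 0 1" --fingers 0.3

```text
time: 38.9
position: [630.9, -192.8, 136.6]
ee_rot: [-179.4, -0.2, 110.6]
ft_force: [0.9, -0.5, 0.1]
grip_width: 60.0
```

Call:
carry_out --pt "-0.7 0 0 0 0 1" --pt "-0.8 0 0 0 0 1" --pt "-0.8 0 0 0 0 1" --pt "-0.8 0 0 0 0 1" --pt "-0.8 0 0 0 0 1" --pt "-0.8 0 0 0 0 1" --pt "-0.5 0 0 0 0 1" --pt "0 0 0 0 0 0"

```text
time: 39.57
position: [471.9, -193.5, 142.1]
ee_rot: [-179.9, 0.4, 153.0]
ft_force: [0.0, 0.0, 0.9]
grip_width: 59.6
```

```bash
python3 to.py 440 -61.5 100 195.5; python3 snap.py 21; python3 meas.py top21.npz
```

```text
at [ 471.9 -193.5  142.1] [-179.9    0.4  153. ] q [-31.  13. -17.  60.  -0.  -4.] w 59.6 F [0.  0.  0.9] t 39.6
shift units [-1.06  4.4  -1.4 ] turn units [0.03 0.06 7.41]
39.6667 [ 474.8 -194.2  142.4] [-179.9    0.5  152.7] [-31.2  13.3 -16.4  59.8  -0.1  -3.9] [ 0.6 -0.8  0.4] 59.7
pack px [320.1 176.4] area 171 rect [320.5 176. ] [18. 13.] 90 strips [([320.4, 169.6], 13), ([321.0, 182.0], 7)]
   centre [ 644.  -194.2   34. ] sep 35.3 xdir deg 1.8
pack px [282.2 176.4] area 159 rect [282. 177.] [18. 12.] 90 strips [([281.5, 170.0], 8), ([281.3, 182.5], 15)]
   centre [643.3 -83.2  34. ] sep 35.7 xdir deg 178.3
pack px [300.8 175.9] area 128 rect [301. 175.] [14. 12.] 90 strips [([301.0, 170.0], 9), ([300.6, 182.4], 12)]
   centre [ 643.2 -138.    34. ] sep 35.4 xdir deg 177.3
pack px [263. 176.] area 124 rect [263. 176.] [10. 12.] 90 strips [([262.5, 170.0], 8), ([263.5, 182.0], 8)]
   centre [644.4 -31.3  34. ] sep 34.3 xdir deg 4.3
```

View pics/top21.png

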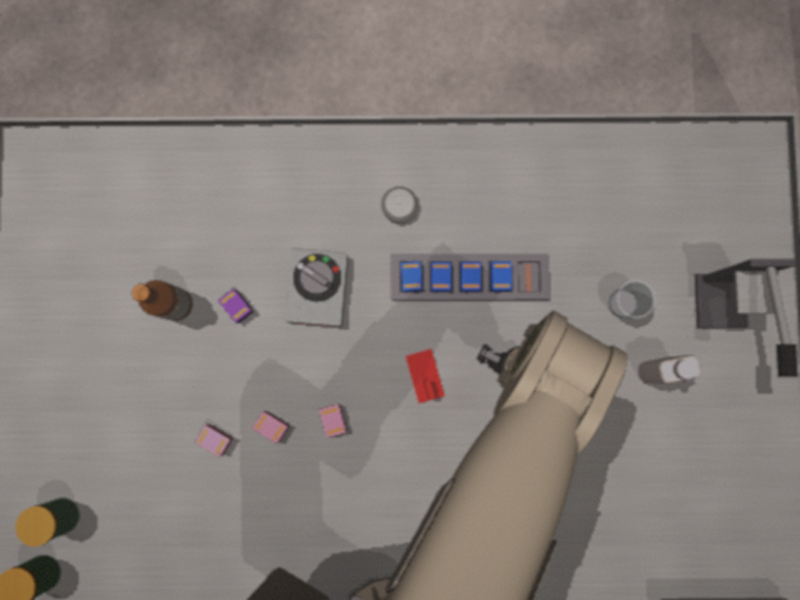

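View pics/side21.png

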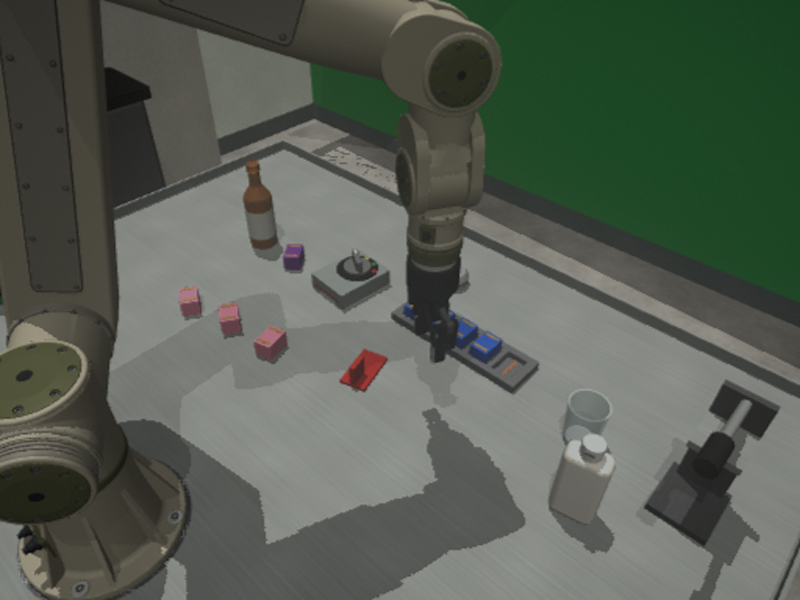

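```bash
python3 - <<'E'
from h import *
from meas import blobs
for n,z in(("top21.npz",5),("side21.npz",5)):
    s=load(n); big=cv2.resize(s["pixels"],None,fx=4,fy=4,interpolation=cv2.INTER_CUBIC)
    h=cv2.cvtColor(big,cv2.COLOR_RGB2HSV).astype(int);H,S,V=h[...,0],h[...,1],h[...,2]
    m=((H<8)|(H>172))&(S>110)
    for c,a,mm in blobs(m,1500):
        cs,_=cv2.findContours(mm.astype(np.uint8),cv2.RETR_EXTERNAL,cv2.CHAIN_APPROX_NONE)
        p=(max(cs,key=len)[:,0,:]+0.5)/4-0.5
        ap=cv2.approxPolyDP(p.astype(np.float32).reshape(-1,1,2),1.5,True)[:,0]
        print(n,c/4,a/16,"\n",np.c_[ap,ray(s,ap,z)].round(1))
    # slot red
    m2=((H<8)|(H>172))&(S>60)
    for c,a,mm in blobs(m2,15):
        c=(c+.5)/4-.5
        if (n[0]=="t" and c[0]<235 and c[1]>185) or (n[0]=="s" and c[0]<245): 
            q=np.argwhere(mm)[:,::-1]; q=(q+.5)/4-.5
            print("slot",c.round(1),a/16,"ends",q[q[:,0].argmin()],q[q[:,0].argmax()],ray(s,[c,q[q[:,0].argmin()],q[q[:,0].argmax()]],8).round(1).tolist())
s=load("side21.npz")
b=s["pixels"][150:220,190:260,::-1]
cv2.imwrite("pics/z20.png",cv2.resize(b,(600,600),interpolation=cv2.INTER_CUBIC))
E
```

```text
top21.npz [271.96915301 240.60064482] 537.9375 
 [[274.9 223.1 512.4 -64.7   5. ]
 [259.6 227.9 499.1 -21.    5. ]
 [267.9 257.1 416.1 -43.9   5. ]
 [283.6 252.6 428.5 -88.7   5. ]]
slot [145.4 190.1] 7.3125 ends [141.625 191.875] [149.375 187.125] [[608.9, 306.0, 8.0], [604.0, 316.9, 8.0], [617.6, 294.9, 8.0]]
slot [153.3 200.1] 6.5625 ends [149.125 202.125] [157.375 197.125] [[580.2, 283.0, 8.0], [574.4, 294.9, 8.0], [588.6, 271.5, 8.0]]
slot [210.8 262.6] 25.9375 ends [204.625 263.125] [217.375 260.125] [[401.7, 117.9, 8.0], [400.3, 135.2, 8.0], [408.5, 99.2, 8.0]]
slot [166.6 269.5] 29.1875 ends [162.125 272.375] [171.125 264.875] [[383.0, 242.6, 8.0], [375.1, 255.2, 8.0], [395.9, 230.0, 8.0]]
slot [178.  268.1] 2.4375 ends [174.625 265.875] [180.875 269.625] [[386.9, 210.6, 8.0], [393.1, 220.0, 8.0], [382.5, 202.3, 8.0]]
slot [219.2 267.5] 0.9375 ends [218.875 266.875] [219.625 267.625] [[387.8, 93.8, 8.0], [389.6, 94.9, 8.0], [387.5, 92.8, 8.0]]
slot [182.9 271.3] 1.875 ends [181.625 270.375] [184.125 272.125] [[377.8, 196.5, 8.0], [380.4, 200.1, 8.0], [375.4, 193.0, 8.0]]
slot
[... 1438 characters left out ...]
, [569.7, 191.2, 8.0], [562.9, 119.5, 8.0]]
slot [120.2 185. ] 9.0 ends [114.625 185.875] [124.875 183.625] [[377.4, 371.5, 8.0], [362.5, 380.9, 8.0], [391.8, 366.8, 8.0]]
slot [121.7 196. ] 114.625 ends [114.625 191.375] [127.875 197.625] [[349.5, 320.8, 8.0], [347.0, 356.7, 8.0], [358.2, 300.1, 8.0]]
slot [146.9 204.4] 180.875 ends [139.875 197.625] [153.875 210.125] [[379.5, 230.7, 8.0], [383.7, 272.9, 8.0], [378.3, 193.9, 8.0]]
slot [172.8 219.6] 247.4375 ends [162.375 217.875] [182.875 219.125] [[391.2, 119.9, 8.0], [374.7, 148.0, 8.0], [412.5, 99.8, 8.0]]
slot [232.3 236.3] 455.8125 ends [217.125 241.875] [247.375 228.375] [[462.2, -55.8, 8.0], [418.3, -40.0, 8.0], [514.3, -65.4, 8.0]]
```

View pics/z20.png

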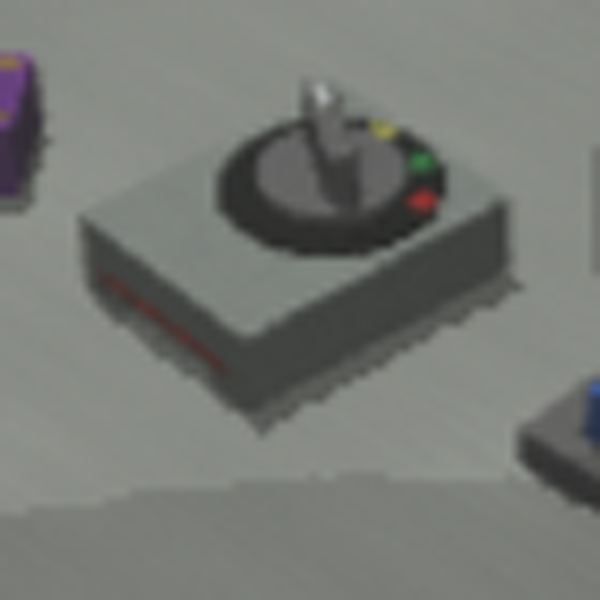

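```bash
python3 - <<'E'
from h import *
s=load("side21.npz"); f=8.571
P=ray(s,[[190+80/f-.5,150+215/f-.5],[190+245/f-.5,150+335/f-.5],[190+510/f-.5,150+200/f-.5]],36).round(1); print(P)
a=P[0]-P[1];b=P[2]-P[1]; print(np.hypot(*a[:2]),np.degrees(np.arctan2(a[1],a[0]))-90,np.hypot(*b[:2]),np.degrees(np.arctan2(b[1],b[0])))
E
python3 to.py 440.4 -61.2 80 195.7
```

```text
[[566.3 199.   36. ]
 [559.2 101.4  36. ]
 [685.2  86.6  36. ]]
97.85790719200978 -4.160704034493591 126.86622876084873 -6.699283155359609
at [ 474.8 -194.2  142.4] [-179.9    0.5  152.7] q [-31.  13. -16.  60.  -0.  -4.] w 59.7 F [ 0.6 -0.8  0.4] t 39.7
shift units [-1.15  4.43 -2.08] turn units [0.03 0.09 7.5 ]
```

Call:
carry_out --pt "-0.1 0.5 0 0 0 0.95" --pt "-0.15 0.6 0 0 0 0.95" --pt "-0.15 0.6 0 0 0 0.95" --pt "-0.15 0.6 -0.2 0 0 0.95" --pt "-0.15 0.6 -0.3 0 0 0.95" --pt "-0.15 0.6 -0.4 0 0 0.95" --pt "-0.15 0.5 -0.4 0 0.09 0.95" --pt "0 0.1 -0.3 0 0 0.6"

```text
time: 40.33
position: [457.9, -70.7, 95.9]
ee_rot: [-179.8, 1.0, -164.9]
ft_force: [-0.4, -0.1, -0.9]
grip_width: 60.1
```

Call:
carry_out --pt "0 0 0 0 0 0" --pt "0 0 0 0 0 0"

```text
time: 40.5
position: [459.0, -68.9, 94.2]
ee_rot: [-179.8, 0.9, -164.9]
ft_force: [0.3, -0.9, 0.7]
grip_width: 59.8
```

```bash
python3 to.py 440.4 -61.2 70 195.7
```

```text
at [459.  -68.9  94.2] [-179.8    0.9 -164.9] q [-19.  10. -28.  51.   0. -34.] w 59.8 F [ 0.3 -0.9  0.7] t 40.5
shift units [-0.62  0.26 -0.81] turn units [-0.01  0.15  0.1 ]
```

Call:
carry_out --pt "-0.4 0.2 0 0 0.15 0.1" --pt "-0.2 0.06 -0.3 0 0 0" --pt "0 0 -0.3 0 0 0" --pt "0 0 0 0 0 0" --pt "0 0 0 0 0 0"

```text
time: 40.92
position: [443.3, -62.2, 77.7]
ee_rot: [-180.0, 0.1, -164.8]
ft_force: [0.2, -0.1, 1.2]
grip_width: 59.9
```

```bash
python3 to.py 440.4 -61.2 14 195.7
```

```text
at [443.3 -62.2  77.7] [-1.800e+02  1.000e-01 -1.648e+02] q [-18.  10. -30.  49.   0. -34.] w 59.9 F [ 0.2 -0.1  1.2] t 40.9
shift units [-0.1   0.03 -2.12] turn units [0.   0.02 0.08]
```

Call:
carry_out --pt "-0.1 0.03 -0.4 0 0.02 0.08" --pt "0 0 -0.7 0 0 0" --pt "0 0 -0.3 0 0 0" --pt "0 0 0 0 0 0" --pt "0 0 0 0 0 0"

```text
time: 41.33
position: [443.4, -63.4, 37.3]
ee_rot: [-179.8, 0.3, -164.5]
ft_force: [0.6, -0.1, 0.4]
grip_width: 59.9
```

```bash
python3 to.py 440.4 -61.2 14 195.7;python3 snap.py 22 side; python3 -c "
from h import *
b=load('side22.npz')['pixels'][180:280,180:290,::-1]
cv2.imwrite('pics/z21.png',cv2.resize(b,(660,600),interpolation=cv2.INTER_CUBIC))"
```

```text
at [443.4 -63.4  37.3] [-179.8    0.3 -164.5] q [-18.  13. -34.  43.  -0. -34.] w 59.9 F [ 0.6 -0.1  0.4] t 41.3
shift units [-0.1   0.07 -0.78] turn units [0.02 0.05 0.04]
41.3833 [443.5 -63.4  37.5] [-179.8    0.3 -164.5] [-18.4  13.1 -33.7  42.9  -0.  -33.9] [-0.3 -0.5 -1.1] 59.8
```

View pics/z21.png

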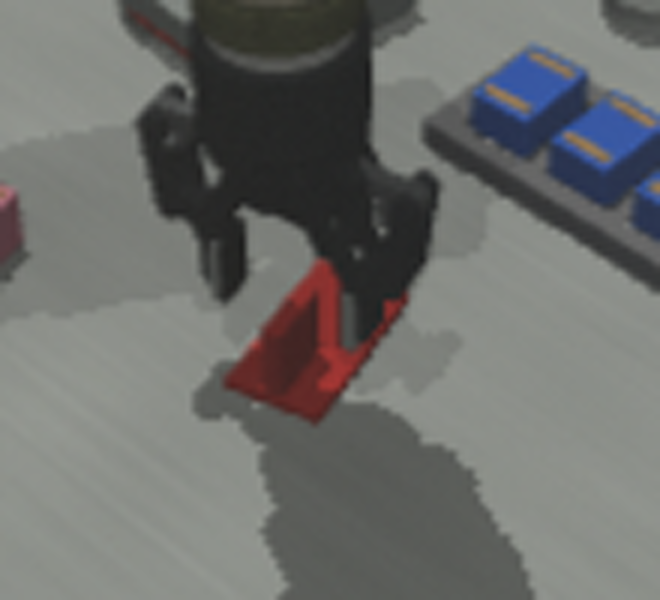

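Call:
carry_out --pt "-0.1 0.07 -0.3 0.02 0.05 0.04" --pt "0 0 -0.4 0 0 0" --pt "0 0 0 0 0 0" --pt "0 0 0 0 0 0"

```text
time: 41.72
position: [442.5, -61.9, 17.9]
ee_rot: [-179.9, 0.2, -164.3]
ft_force: [-0.2, -0.7, -0.5]
grip_width: 59.8
```

```bash
python3 to.py 440.4 -61.2 14 195.7
```

```text
at [442.5 -61.9  17.9] [-179.9    0.2 -164.3] q [-18.  15. -35.  40.   0. -34.] w 59.8 F [-0.2 -0.7 -0.5] t 41.7
shift units [-0.07  0.02 -0.13] turn units [0.01 0.04 0.  ]
```

Call:
carry_out --pt "-0.07 0.02 -0.1 0 0.04 0" --pt "0 0 0 0 0 0" --pt "0 0 0 0 0 0" --pt "0 0 0 0 0 0" --pt "0 0 0 0 0 0" --pt "0 0 0 0 0 0" --pt "0 0 0 0 0 0" --pt "0 0 0 0 0 0" --fingers 1

```text
time: 42.38
position: [441.2, -61.4, 16.5]
ee_rot: [-179.9, 0.1, -164.3]
ft_force: [-0.4, 0.3, -1.6]
grip_width: 9.0
```

```bash
python3 to.py 440.4 -61.2 30 195.7
```

```text
at [441.2 -61.4  16.5] [-1.799e+02  1.000e-01 -1.643e+02] q [-18.  15. -35.  40.  -0. -34.] w 9.0 F [-0.4  0.3 -1.6] t 42.4
shift units [-0.03  0.01  0.45] turn units [ 0.02  0.02 -0.  ]
```

Call:
carry_out --pt "0 0 0.5 0 0 0" --pt "0 0 0.8 0 0 0" --pt "0.05 0.3 0.4 0 0 -0.3" --pt "0.1 0.6 0 0 0 -0.5" --pt "0.1 0.7 0 0 0 -0.5" --pt "0.1 0.7 0 0 0 -0.5" --pt "0.1 0.7 0 0 0 -0.5" --pt "0.1 0.7 0 0 0 -0.5"

```text
time: 43.05
position: [457.2, 50.3, 69.7]
ee_rot: [-179.9, 0.1, 178.5]
ft_force: [-0.4, -0.9, -1.6]
grip_width: 8.9
```

Call:
carry_out --pt "0.1 0.7 0 0 0 -0.5" --pt "0.1 0.7 0 0 0 -0.2" --pt "0.1 0.7 0 0 0 0" --pt "0.1 0.7 0 0 0 0" --pt "0 0.4 0 0 0 0" --pt "0 0 0 0 0 0" --pt "0 0 0 0 0 0"

```text
time: 43.63
position: [469.1, 155.1, 69.3]
ee_rot: [-180.0, 0.0, 174.4]
ft_force: [0.1, 0.6, -1.2]
grip_width: 9.1
```

```bash
python3 to.py 469.5 152.2 35 175.7
```

```text
at [469.1 155.1  69.3] [-180.     0.   174.4] q [  9.  16. -25.  50.  -0.  15.] w 9.1 F [ 0.1  0.6 -1.2] t 43.6
shift units [ 0.01 -0.1  -1.14] turn units [0.01 0.01 0.23]
```

Call:
carry_out --pt "0 -0.1 -0.3 0 0 0.23" --pt "0 0 -0.6 0 0 0" --pt "0 0 -0.3 0 0 0" --pt "0 0 0 0 0 0" --pt "0 0 0 0 0 0"

```text
time: 44.05
position: [469.0, 149.4, 32.4]
ee_rot: [-179.9, 0.1, 175.7]
ft_force: [0.7, 0.2, -0.3]
grip_width: 9.2
```

```bash
python3 to.py 469.5 152.2 18.5 175.7; python3 snap.py 23; python3 -c "
from h import *
b=load('side23.npz')['pixels'][140:240,160:270,::-1]
a=load('top23.npz')['pixels'][150:270,150:282,::-1]
cv2.imwrite('pics/z22.png',cv2.resize(b,(660,600),interpolation=cv2.INTER_CUBIC))
cv2.imwrite('pics/z23.png',cv2.resize(a,(660,600),interpolation=cv2.INTER_CUBIC))"
```

```text
at [469.  149.4  32.4] [-1.799e+02  1.000e-01  1.757e+02] q [  8.  18. -28.  44.  -0.  13.] w 9.2 F [ 0.7  0.2 -0.3] t 44.0
shift units [ 0.02  0.09 -0.46] turn units [0.02 0.01 0.01]
44.15 [469.4 149.5  32.9] [-1.799e+02  1.000e-01  1.757e+02] [  8.4  17.8 -27.7  44.4  -0.1  12.7] [-0.7 -0.5 -1. ] 9.1
```

View pics/z22.png

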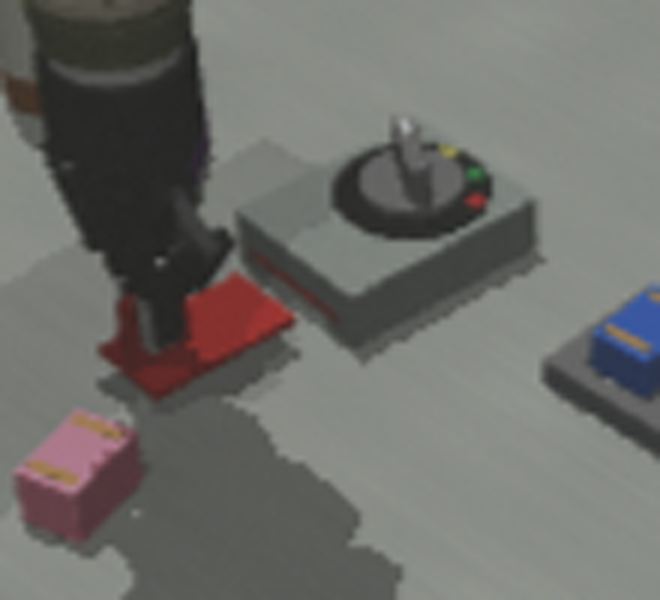

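View pics/z23.png

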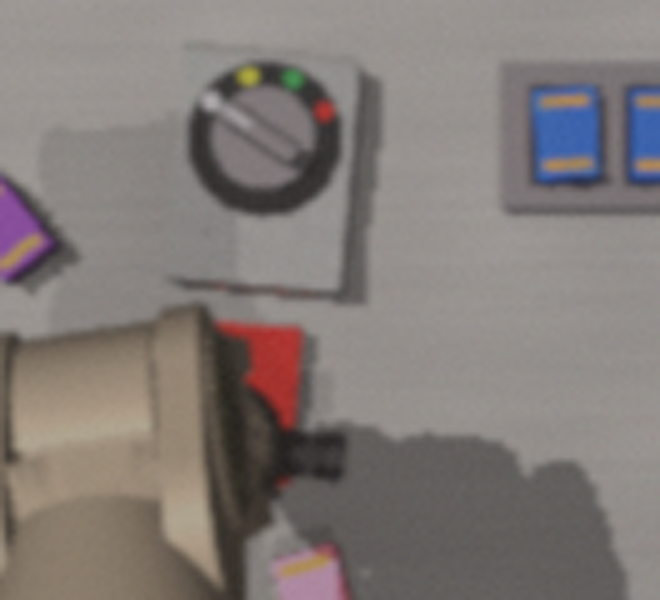

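```bash
python3 - <<'E'
from h import *
s=load("top23.npz");t=load("side23.npz")
T=lambda u,v:[150+u/5-.4,150+v/5-.4]
S=lambda u,v:[160+u/6-.4,140+v/6-.4]
print("nose right top",ray(s,T(303,328),21).round(1))
print("ctrl front right top",ray(s,T(342,291),36).round(1),"front left", ray(s,T(175,279),36).round(1))
print("slot red ends z10", ray(s,[T(228,288),T(318,294)],10).round(1))
print("side: nose left/right", ray(t,[S(237,272),S(295,320)],21).round(1))
print("side ctrl front top L,R", ray(t,[S(237,213),S(355,298)],36).round(1), "slot red ends z11",ray(t,[S(248,252),S(337,318)],11).round(1))
E
```

```text
nose right top [[535.2 118.7  21. ]]
ctrl front right top [[555.   95.4  36. ]] front left [[562.3 189.1  36. ]]
slot red ends z10 [[558.9 162.6  10. ]
 [555.2 111.2  10. ]]
side: nose left/right [[542.6 172.9  21. ]
 [536.6 120.8  21. ]]
side ctrl front top L,R [[565.  196.3  36. ]
 [558.4  97.4  36. ]] slot red ends z11 [[566.2 191.5  11. ]
 [560.6 115.1  11. ]]
```

Call:
carry_out --pt "0.01 0.09 -0.2 0.02 0.01 0.01" --pt "0 0 -0.25 0 0 0" --pt "0 0 0 0 0 0" --pt "0 0 0 0 0 0"

```text
time: 44.48
position: [471.5, 152.4, 20.1]
ee_rot: [179.9, 0.2, 175.7]
ft_force: [-0.1, -0.3, -0.9]
grip_width: 9.2
```

```bash
python3 to.py 469.5 152.2 18.5 175.7
```

```text
at [471.5 152.4  20.1] [179.9   0.2 175.7] q [  9.  19. -28.  43.   0.  13.] w 9.2 F [-0.1 -0.3 -0.9] t 44.5
shift units [-0.07 -0.01 -0.05] turn units [-0.01  0.04  0.  ]
```

Call:
carry_out --pt "0.1 0 -0.06 0 0.04 0" --pt "0.2 -0.02 0 0 0 0" --pt "0.2 -0.02 0 0 0 0" --pt "0 0 0 0 0 0"

```text
time: 44.82
position: [488.2, 151.4, 18.3]
ee_rot: [179.9, 0.0, 175.7]
ft_force: [0.9, -1.0, -1.0]
grip_width: 9.5
```

```bash
python3 to.py 536.4 147.2 18.5 175.7
```

```text
at [488.2 151.4  18.3] [179.9   0.  175.7] q [  8.  21. -26.  43.   0.  12.] w 9.5 F [ 0.9 -1.  -1. ] t 44.8
shift units [ 1.61 -0.14  0.01] turn units [-0.01  0.01 -0.01]
```

Call:
carry_out --pt "0.2 -0.03 0 0 0 0" --pt "0.2 -0.02 0 0 0 0" --pt "0.2 -0.02 0 0 0 0"

```text
time: 45.07
position: [507.3, 149.1, 18.4]
ee_rot: [179.9, -0.0, 175.7]
ft_force: [0.4, -0.2, -0.6]
grip_width: 9.5
```

```bash
python3 to.py 536.4 147.2 18.5 175.7
```

```text
at [507.3 149.1  18.4] [179.9  -0.  175.7] q [  8.  22. -23.  44.   0.  12.] w 9.5 F [ 0.4 -0.2 -0.6] t 45.1
shift units [ 0.97 -0.06  0.  ] turn units [-0.01 -0.   -0.01]
```

Call:
carry_out --pt "0.2 0 0 0 0 0" --pt "0.2 -0.02 0 0 0 0" --pt "0.2 -0.02 0 0 0 0"

```text
time: 45.32
position: [528.0, 147.7, 18.5]
ee_rot: [179.9, 0.0, 175.7]
ft_force: [-1.1, -0.2, -0.0]
grip_width: 9.0
```

Call:
carry_out --pt "0.12 -0.01 0 0 0 0" --pt "0.12 -0.01 0 0 0 0"

```text
time: 45.48
position: [536.9, 147.0, 18.5]
ee_rot: [179.9, 0.1, 175.7]
ft_force: [-6.9, 2.2, 5.3]
grip_width: 8.7
```

```bash
python3 to.py 536.4 147.2 18.5 175.7
```

```text
at [536.9 147.   18.5] [1.799e+02 1.000e-01 1.757e+02] q [  7.  25. -19.  46.   0.  11.] w 8.7 F [-6.9  2.2  5.3] t 45.5
shift units [-0.02  0.01  0.  ] turn units [-0.01  0.01 -0.  ]
```

Call:
carry_out --pt "0.08 0 0 0 0 0" --pt "0.05 0 0 0 0 0"

```text
time: 45.65
position: [536.9, 146.9, 17.2]
ee_rot: [180.0, -0.5, 175.7]
ft_force: [-3.1, 0.2, -0.4]
grip_width: 8.7
```

```bash
python3 to.py 536.4 147.2 18.5 175.7
```

```text
at [536.9 146.9  17.2] [180.   -0.5 175.7] q [  7.  25. -19.  46.   0.  11.] w 8.7 F [-3.1  0.2 -0.4] t 45.6
shift units [-0.02  0.01  0.04] turn units [-0.01 -0.08 -0.  ]
```

Call:
carry_out --pt "0 0 0 0 0 0" --pt "0 0 0 0 0 0" --pt "0 0 0 0 0 0" --pt "0 0 0 0 0 0" --pt "0 0 0.5 0 0 0" --pt "0 0 0.8 0 0 0" --pt "0 0 1 0 0 0" --pt "0 0 1 0 0 0" --fingers 0.4

```text
time: 46.32
position: [533.2, 146.1, 112.9]
ee_rot: [-179.9, -1.0, 175.7]
ft_force: [1.8, -0.3, 0.9]
grip_width: 51.4
```

```bash
python3 to.py 641 138.7 130 236; python3 snap.py 24 side; python3 -c "
from h import *
b=load('side24.npz')['pixels'][140:240,160:270,::-1]
cv2.imwrite('pics/z24.png',cv2.resize(b,(660,600),interpolation=cv2.INTER_CUBIC))"
```

```text
at [533.2 146.1 112.9] [-179.9   -1.   175.7] q [  7.  20. -12.  59.   0.  11.] w 51.4 F [ 1.8 -0.3  0.9] t 46.3
shift units [ 3.59 -0.25  0.57] turn units [ 0.1  -0.16 10.52]
46.3667 [536.7 146.6 119.5] [180.   -0.5 175.7] [  7.   19.6 -11.2  59.7   0.1  11.2] [1.4 0.3 3.6] 51.3
```

View pics/z24.png

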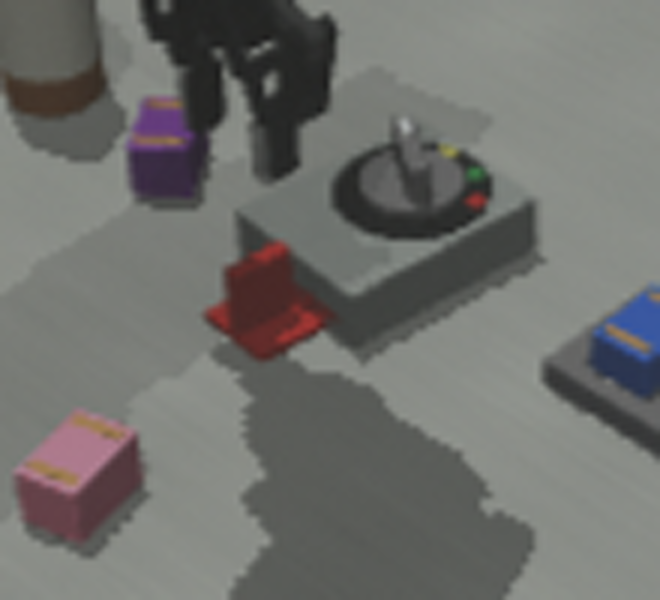

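```bash
python3 - <<'E'
from h import *
t=load("side24.npz")
S=lambda u,v:[160+u/6-.4,140+v/6-.4]
p=ray(t,[S(206,316),S(265,359)],4).round(1);print(p,p.mean(0))
print("front top L,R", ray(t,[S(237,213),S(355,298)],36).mean(0))
E
```

```text
[[519.5 173.6   4. ]
 [517.3 124.5   4. ]] [518.4  149.05   4.  ]
front top L,R [561.68567875 146.84283101  36.        ]
```

Call:
carry_out --pt "0.2 0 0.2 0 0 0.9" --pt "0.4 -0.03 0 0 0 1" --pt "0.45 -0.03 0 0 0 1" --pt "0.45 -0.03 0 0 0 1" --pt "0.45 -0.03 0 0 0 1" --pt "0.45 -0.03 0 0 0 1" --pt "0.45 -0.03 0 0 0 1" --pt "0.4 -0.03 0 0 0 1"

```text
time: 47.03
position: [641.7, 141.3, 134.4]
ee_rot: [-179.8, 0.5, -136.9]
ft_force: [-0.3, 0.5, 1.0]
grip_width: 51.0
```

Call:
carry_out --pt "0.1 0 0 0 0 1" --pt "0 0 0 0 0 1" --pt "0 0 0 0 0 0.5" --pt "0 0 0 0 0 0"

```text
time: 47.37
position: [649.7, 140.6, 134.1]
ee_rot: [-179.5, 0.7, -121.6]
ft_force: [-0.3, -0.3, 0.3]
grip_width: 51.1
```

```bash
python3 to.py 641 138.7 75 236
```

```text
at [649.7 140.6 134.1] [-179.5    0.7 -121.6] q [  5.  30.   6.  66.   0. -53.] w 51.1 F [-0.3 -0.3  0.3] t 47.4
shift units [-0.29 -0.06 -1.97] turn units [-0.06  0.13 -0.41]
```

Call:
carry_out --pt "-0.29 -0.06 -0.3 -0.06 0.13 -0.41" --pt "0 0 -0.7 0 0 0" --pt "0 0 -0.6 0 0 0" --pt "0 0 0 0 0 0" --pt "0 0 0 0 0 0"

```text
time: 47.78
position: [642.7, 138.9, 86.8]
ee_rot: [-179.7, 0.2, -124.5]
ft_force: [-0.5, 0.7, 1.0]
grip_width: 51.3
```

```bash
python3 to.py 641 138.7 49 236
```

```text
at [642.7 138.9  86.8] [-179.7    0.2 -124.5] q [  5.  31.   2.  60.  -0. -50.] w 51.3 F [-0.5  0.7  1. ] t 47.8
shift units [-0.06 -0.01 -1.26] turn units [0.   0.06 0.09]
```

Call:
carry_out --pt "-0.06 0 -0.3 0 0.06 0.09" --pt "0 0 -0.5 0 0 0" --pt "0 0 -0.3 0 0 0" --pt "0 0 0 0 0 0" --pt "0 0 0 0 0 0"

```text
time: 48.2
position: [642.9, 139.2, 55.9]
ee_rot: [-179.8, 0.2, -124.0]
ft_force: [-0.5, 0.9, 0.8]
grip_width: 51.5
```

```bash
python3 to.py 641 138.7 49 236;  python3 snap.py 25 side; python3 -c "
from h import *
b=load('side25.npz')['pixels'][130:230,180:290,::-1]
cv2.imwrite('pics/z25.png',cv2.resize(b,(660,600),interpolation=cv2.INTER_CUBIC))"
```

```text
at [642.9 139.2  55.9] [-179.8    0.2 -124. ] q [  5.  32.  -1.  57.  -0. -51.] w 51.5 F [-0.5  0.9  0.8] t 48.2
shift units [-0.06 -0.02 -0.23] turn units [-0.    0.05  0.01]
48.25 [642.9 139.2  55.8] [-179.8    0.2 -124. ] [  5.2  32.2  -0.6  56.9  -0.  -50.7] [-0.3 -0.5  1.5] 51.5
```

View pics/z25.png

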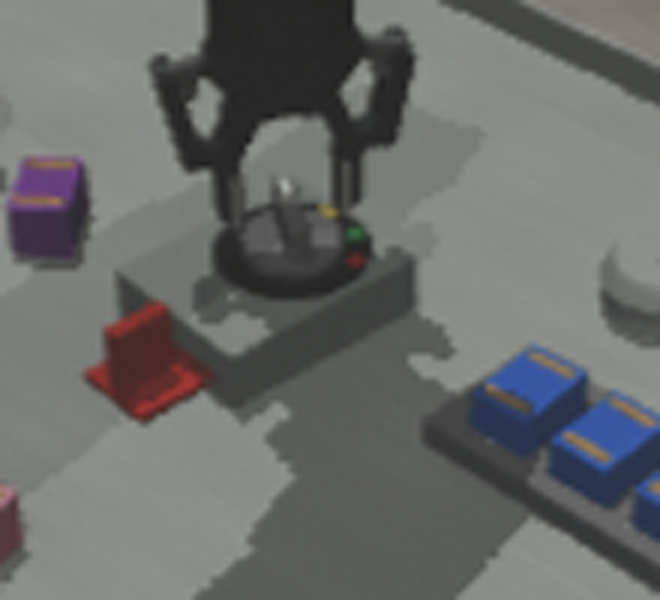

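Call:
carry_out --pt "-0.06 -0.02 -0.2 0 0.05 0" --pt "0 0 0 0 0 0" --pt "0 0 0 0 0 0" --pt "0 0 0 0 0 0" --pt "0 0 0 0 0 0" --pt "0 0 0 0 0 0" --pt "0 0 0 0 0 0" --pt "0 0 0 0 0 0" --fingers 1

```text
time: 48.92
position: [643.2, 137.9, 51.6]
ee_rot: [-179.8, 0.1, -124.1]
ft_force: [-0.5, -0.0, -0.9]
grip_width: 10.0
```

```bash
python3 to.py 641 138.7 50 156
```

```text
at [643.2 137.9  51.6] [-1.798e+02  1.000e-01 -1.241e+02] q [  5.  32.  -1.  57.  -0. -51.] w 10.0 F [-0.5 -0.  -0.9] t 48.9
shift units [-0.07  0.03 -0.05] turn units [  0.03   0.03 -13.95]
```

Call:
carry_out --pt "0 0 0 0 0 -0.9" --pt "0 0 0 0 0 -0.9" --pt "0 0 0 0 0 -0.9" --pt "0 0 0 0 0 -0.9" --pt "0 0 0 0 0 -0.9" --pt "0 0 0 0 0 -0.9" --pt "0 0 0 0 0 -0.9" --pt "0 0 0 0 0 -0.9"

```text
time: 49.58
position: [642.9, 138.5, 51.6]
ee_rot: [-179.9, 0.1, -167.2]
ft_force: [1.2, -1.1, -2.5]
grip_width: 10.4
```

```bash
python3 to.py 641 138.7 50 156
```

```text
at [642.9 138.5  51.6] [-1.799e+02  1.000e-01 -1.672e+02] q [ 5. 33. -1. 57. -0. -8.] w 10.4 F [ 1.2 -1.1 -2.5] t 49.6
shift units [-0.06  0.01 -0.05] turn units [ 0.02  0.02 -6.43]
```

Call:
carry_out --pt "0 0 0 0 0 -0.9" --pt "0 0 0 0 0 -0.9" --pt "0 0 0 0 0 -0.9" --pt "0 0 0 0 0 -0.9" --pt "0 0 0 0 0 -0.9" --pt "0 0 0 0 0 -0.9" --pt "0 0 0 0 0 -0.5" --pt "0 0 0 0 0 0"

```text
time: 50.25
position: [643.0, 139.0, 51.6]
ee_rot: [-179.9, 0.2, 157.1]
ft_force: [0.5, -1.5, -1.9]
grip_width: 10.1
```

```bash
python3 to.py 641 138.7 50 156
```

```text
at [643.  139.   51.6] [-179.9    0.2  157.1] q [ 5. 33. -1. 57. -0. 28.] w 10.1 F [ 0.5 -1.5 -1.9] t 50.2
shift units [-0.07 -0.01 -0.05] turn units [ 0.02  0.02 -0.2 ]
```

Call:
carry_out --pt "0 0 0 0 0 0" --pt "0 0 0 0 0 0" --pt "0 0 0 0 0 0" --pt "0 0 0 0 0 0" --pt "0 0 0.6 0 0 0" --pt "0 0 1 0 0 0" --pt "0 0 1 0 0 0" --pt "0 0 1 0 0 0" --fingers 0.3

```text
time: 50.92
position: [635.5, 139.3, 154.6]
ee_rot: [-179.5, -0.8, 157.6]
ft_force: [0.9, 0.6, 0.7]
grip_width: 59.7
```

Call:
carry_out --pt "-0.5 0.5 0.6 0 0 0" --pt "-0.6 0.8 0.5 0 0 0" --pt "-0.6 0.9 0.3 0 0 0" --pt "-0.6 0.9 0 0 0 0" --pt "-0.6 0.9 0 0 0 0" --pt "-0.6 0.9 0 0 0 0" --pt "-0.6 0.8 0 0 0 0" --pt "0 0 0 0 0 0"

```text
time: 51.58
position: [513.1, 315.4, 211.6]
ee_rot: [179.7, 0.2, 157.5]
ft_force: [0.1, -0.8, -0.2]
grip_width: 59.5
```

```bash
python3 snap.py 26; python3 meas.py top26.npz; python3 -c "
from h import *
b=load('side26.npz')['pixels'][130:250,180:312,::-1]
a=load('top26.npz')['pixels'][150:270,175:345,::-1]
cv2.imwrite('pics/z26.png',cv2.resize(b,(660,600),interpolation=cv2.INTER_CUBIC))
cv2.imwrite('pics/z27.png',cv2.resize(a,(799,564),interpolation=cv2.INTER_CUBIC))"
```

```text
51.6833 [515.8 312.6 211.4] [179.8   0.3 157.4] [23.6 21.1  4.4 72.9 -0.1 46.3] [ 0.8 -1.   0.4] 59.6
pack px [320.2 176.3] area 177 rect [320.5 176. ] [18. 13.] 90 strips [([320.4, 169.7], 12), ([321.0, 182.0], 7)]
   centre [ 643.9 -194.2   34. ] sep 35.1 xdir deg 1.6
pack px [282.3 176.7] area 150 rect [282.  176.5] [17. 12.] 90 strips [([281.5, 170.0], 8), ([281.5, 182.5], 16)]
   centre [643.4 -83.6  34. ] sep 35.6 xdir deg 179.4
pack px [300.8 175.9] area 128 rect [301. 175.] [14. 12.] 90 strips [([301.0, 169.6], 16), ([300.6, 182.4], 14)]
   centre [ 643.8 -138.1   34. ] sep 36.6 xdir deg 177.6
pack px [263. 176.] area 124 rect [263. 176.] [10. 12.] 90 strips [([262.5, 170.0], 8), ([263.5, 182.0], 8)]
   centre [644.4 -31.3  34. ] sep 34.3 xdir deg 4.3
```

View pics/z26.png

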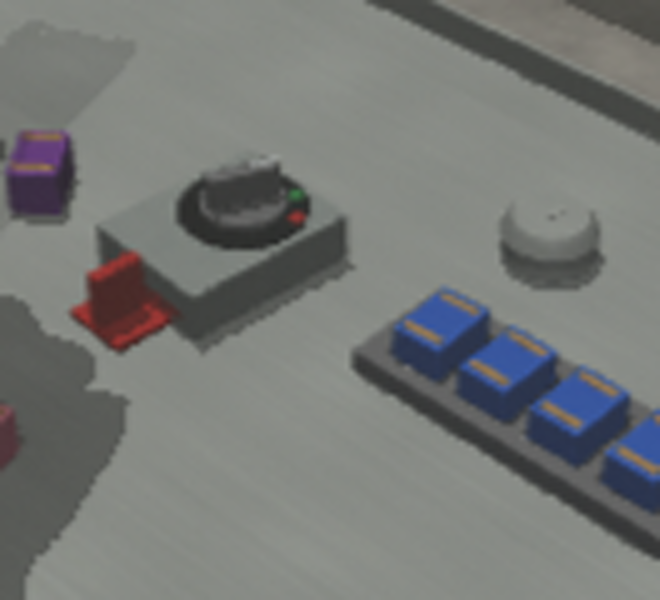

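View pics/z27.png

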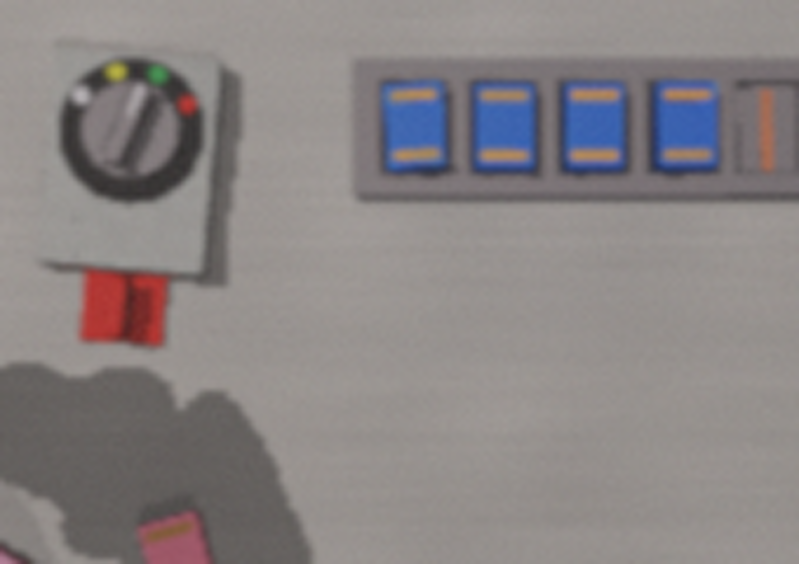

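```bash
python3 - <<'E'
from station import order
print(order.job_done())
E
```

```text
the job is handed in; nothing more can be done
None
```

I finished all four steps in order and handed the job in at about 52 s of robot time. `job_done()` gives no verdict.

**What I did**
- **Dial to off:** it started on green, so I turned it to the white mark.
- **Packs:** four blue packs were present. I centred each one by gripping it across both sides, then placed them in pockets 4, 3, 2 and 1. Pocket 0 stayed empty.
- **Key:** I slid it nose first into the slot until it met resistance of about 7 N, at the point I had calculated for fully home.
- **Dial to green:** I turned it there last, then moved the gripper well clear.

**Last checks**
- **Packs:** both pictures show all four packs upright and square. The top-camera centres are within about 2 mm of the pocket centres I had measured.
- **Key:** 43.3 mm of it stands outside the unit, against 43 mm expected. It sits about 1 mm off the slot's centre line and square to it.
- **Dial:** the pointer is at the green mark, the same direction as at the start.
- **Bystanders:** I saw no shift of the bottle, flask, jar or can, nor of the pink and purple look-alikes, in the pictures I took.

**What disagreed or went unchecked**
- **Camera offset:** the side camera read about 3 mm off from the top camera, so I used the top camera for positions.
- **Pack knocked aside:** one pack was moved a few centimetres during the run. I measured it again before picking it up.
- **Off-centre grip:** the last pack sat about 2 mm off centre in the gripper, and I corrected for that when placing it.
- **Pack height:** I did not measure how deep each pack sits. I judged it from the tool height at release, with about 5 N of floor contact felt on one pack, and from the pictures.

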